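# Torque the fixator clamp to the click

### The job

The nut on the blue clamp of the external fixator is only finger-tight. Take the click torque wrench from the tray, set its socket fully down over that square nut and turn clockwise (seen from above) until the wrench clicks, that is, its handle gives way; stop right there without forcing the handle on to its stop and without turning the nut back. Then lift the wrench off and lay it back in the tray, socket down as it lay, leaving the other things alone.

Things in the scene. Friction and masses are not known exactly. Their poses are not given: they have to be found in the camera images.
- fixator: external fixator in its assembly cradle, does not move: aluminium base 86 x 225 x 12 mm; black rod 11 mm thick along y, 32 mm up; blue clamp with two 5 mm steel pins level along +x to 123 mm; 100 mm off along -y a grey clamp, already done, its nut facing -x. Only the blue clamp's nut is higher than 52 mm. Origin: on the table under the axis of that nut; z up
- nut_seat (a point): on the upright axis of the blue clamp's nut, at its foot, 50 mm above the table; turns with the nut, x and y square to its sides. Brass nut 18 x 18 mm, 13 mm high (top 2 mm tapers to a 14 mm round), bolt end 3 mm out of it. It turns stiffly (0.2 Nm) and binds fast somewhere 0.3 to 0.9 rad clockwise of where it stands: where exactly is not known beforehand
- clamp_nut (a joint): turn of that nut, rad, growing clockwise seen from above; the start value is arbitrary and does not tell where the nut will bind. It stays where it is left
- torque_wrench: click torque wrench, 170 mm long, about 0.28 kg, lying in the tray socket down. Origin: centre of the socket's mouth, in the underside; x from handle to head, z up. Steel head 29 mm square, 27 mm high. Handle straight back along -x, axis 13 mm above the mouth; black grip 18 mm wide, 16 mm high, x = -55 to -137 mm; then a dark cap 26 mm thick to -155 mm
- socket_mouth (a point): centre of the mouth of the wrench's socket: same point and axes as body torque_wrench. The socket is square, 19.5 mm wide, 16 mm deep, square to the handle: it fits the nut in four headings, with about 5 degrees of play either way. Fully down on the nut, this point lies 0 to 2 mm above point nut_seat (on a washer)
- wrench_grip (a point): middle of the black grip, 100 mm behind the socket's axis (x = -100 mm of the wrench), 13 mm above the mouth; axes as the wrench's
- wrench_cap (a point): cap end of the handle, 150 mm behind the socket's axis, 13 mm above the mouth
- wrench_head (a joint): how far the handle has given way against the head, rad. Preset to about 0.9 Nm about the socket (9 N at the grip): below that it stays at 0, home; then the handle gives way clockwise about the socket's axis and the torque falls as it gives, to about 0.2 Nm at the stop at 0.35. From 0.025 it has clicked; past 0.28 it is forced (over-tightened). Let back, it springs home by itself
- tray: shallow pale plastic tray on which the wrench lies, 219 (x) x 154 (y) mm, floor 3 mm and rim 6 mm above the table; does not move. Origin: centre of its underside
- tape_roll: roll of tape, 62 mm wide, 25 mm high, loose bystander; origin under its centre
- hemostat: steel hemostat, 173 mm long, lying flat, loose bystander; origin under its centre
- forceps: steel forceps, 132 mm long, lying flat, loose bystander; origin under its centre

How it is judged:
By the outcome, as a careful person would: the job done as asked, in the order asked, and still so for the second after the job is handed in, with the robot touching nothing.
It also fails if it takes over 72 s, if anything falls off the work surface, if the arm or the gripper's body presses on something with over 40 N, if the wrist force passes 120 N, or if a joint passes its speed limit or range.

### The arm

A 6-joint arm with a two-finger parallel gripper is mounted at the origin on a cart in front of the work surface, level with it; the furniture and walls round the work are solid. World frame = base frame: x ahead of the robot, y to its left, z up, the work surface at z = 0. Lengths are in m, angles in degrees, forces in N, time in s.
With the tool pointing down it reaches from about 0.4 to 0.825 m from the base axis. Payload 7 kg.
Tool frame: the origin (TCP) lies midway between the tips of the shut fingers; the grasp point (between the pads) lies 19 mm behind it; z points along the fingers, y is the line along which they close (so a half turn about z gives the same grasp; the last joint's range is limited). The gripper opens to 88 mm and grips with 3 to 60 N. Pads are 19 mm wide; open, the fingers measure 130 mm over their backs; the gripper's body (78 mm by 193 mm) begins 47 mm behind the grasp point.
Start: joints at [85.892, 20.546, 0.682, 0, -70.136, -16.507], TCP at [0.238, 0.632, 0.199] pointing down, gripper open.
Joint ranges: [-176.03, 176.03], [-82.01, 121.73], [-58.28, 71.71], [-173.87, 95.51], [-174.79, -0.11], [-173.66, 173.66]. Speed limits (degrees/s): [136.94, 136.94, 172.46, 180, 180, 180].

### API

Orientations are given as [roll, pitch, yaw] about the fixed x, y, z axes, in that order (R = Rz(yaw) Ry(pitch) Rx(roll)).
In Python, from plant import ctrl gives the robot as it stands. The module is installed in compiled form; this text tells all that it offers.
- The arm moves only by the tool send_rows, never from a script. Its argument "plan" is a list that holds one entry, the list of rows, each a list of 6 numbers: the shift along the tool's x, y, z in cm, then the turn, a rotation vector about the tool's x, y, z in degrees. A call has 1 to 8 rows; each row is the pose to reach, as a shift and turn from the pose commanded when the call began, along the tool's axes at that moment; what a row does not reach only later rows make up. A row lasts 1/12 s, in which the tool goes at most 41.7 mm and 7.16 degrees, less where a joint would pass 70% of its speed; a pose out of reach is approached as far as the arm can. A call with a gripper value outside its range is refused whole. "fingers" is the opening, from 0 (shut) to 1 (fully open), set as the call begins (left out, the last holds). The fingers move at their own pace and stop on an object; the grip force is fixed at half the most. Time passes only in rows, so rows that repeat a pose let the fingers close. It gives the time, the measured TCP pose, the force, the opening and the grip force at its end, in the units of the state.
- ctrl.get_obs(): the state, without advancing time (a new reading comes with each control period).
- ctrl.snapshot(name): name is "scene" or "top"; returns a dict with "img" (384x512x3 uint8, red, green, blue), "K" (3x3 intrinsics, pixels), "k1" (the pictures are not rectified: a ray, as slopes to the right and down, at radius r is drawn at 1 + k1 r^2 times it, then the intrinsics apply), "pose" (4x4, takes a point from camera to world coordinates). Camera axes: x right, y down, z forward; pixel columns grow to the right and rows downward; lengths in m; the calibration is good to about 2 mm. A picture is of the moment at which its call begins. There is no depth.
- ctrl.close_job(): hands the job in; it is judged then, once.
The state is a dict: "clock": time; "joint_pos": joint angles; "qvel": joint speeds; "tau": joint torques, N m; "tool_pos": TCP position; "orientation": TCP orientation; "force": force on the tool from outside, world axes, zero at the start; "moment": the same for the moment, N m; "opening": finger opening in m; "gripper_force": force on a finger pad.
Only numpy, scipy, OpenCV 4.12 (cv2) and the standard library are available. Lean on these libraries where they do the work, as an engineer would, in place of code of your own. Each camera call takes 0.05 s, during which the arm holds its last target. There are 200 camera calls.

## Working session

There is one attempt and no reset: what is moved stays moved. The work goes in short steps, Python scripts to look and compute and a tool call to move; the robot and the scene stay as the last step left them, time stands still between calls to the robot, and variables do not carry over. Pictures are saved under pics/ and viewed, at most 10 in all, crops included, and the job is handed in when it is done.

Besides the shell and the picture viewer there is one more tool, called after "Emit:" as name(argument=value, ...) on one line, values as JSON. send_rows: Moves the arm, as the interface text tells. Its arguments: {"type":"object","properties":{"plan":{"type":"array","items":{"type":"array","items":{"type":"array","items":{"type":"number"}}}},"fingers":{"type":"number"}},"required":["plan"]}

```bash
mkdir -p pics
cat > h.py <<'E'
import numpy as np, cv2
from scipy.spatial.transform import Rotation as R
from plant import ctrl
def snap(n,f):
    s=ctrl.snapshot(n); cv2.imwrite(f,s["img"][:,:,::-1]); return s
def ray(s,u,v):
    K=np.array(s["K"]); 
    d=cv2.undistortPoints(np.array([[[u,v]]],float),K,np.array([s["k1"],0,0,0,0.]))[0,0]
    T=np.array(s["pose"]); return T[:3,3],T[:3,:3]@np.array([d[0],d[1],1])
def px(s,u,v,z):
    o,d=ray(s,u,v); return (o+d*(z-o[2])/d[2]).round(4)
def proj(s,p):
    T=np.array(s["pose"]);c=T[:3,:3].T@(np.array(p)-T[:3,3]);x,y=c[:2]/c[2];r=1+s["k1"]*(x*x+y*y)
    K=np.array(s["K"]);return (K@[x*r,y*r,1])[:2].round(1)
E
python3 - <<'E'
from h import *
import pickle
for n in("scene","top"):
    s=snap(n,f"pics/{n}0.png"); pickle.dump(s,open(n+"0.pkl","wb")); print(n,s["K"],s["k1"],s["pose"])
print(ctrl.get_obs())
a=cv2.imread("pics/top0.png");cv2.imwrite("pics/top0b.png",cv2.resize(a,(800,600),interpolation=cv2.INTER_CUBIC))
a=cv2.imread("pics/scene0.png");cv2.imwrite("pics/scene0b.png",cv2.resize(a,(800,600),interpolation=cv2.INTER_CUBIC))
E
```

```text
scene [[410.98405724   0.         254.11667051]
 [  0.         410.98405724 196.12025941]
 [  0.           0.           1.        ]] -0.07997992978065271 [[ 0.5816996  -0.40206693  0.70708398 -0.22510632]
 [-0.81331564 -0.30029502  0.49833782 -0.63032917]
 [ 0.01196864 -0.86496537 -0.50168881  0.63287939]
 [ 0.          0.          0.          1.        ]]
top [[390.65678057   0.         253.14536275]
 [  0.         390.65678057 190.5538759 ]
 [  0.           0.           1.        ]] -0.017844328868052536 [[-0.02174287 -0.98995486  0.13970189  0.39288821]
 [-0.99968887  0.02323643  0.00906867 -0.05659737]
 [-0.01222375 -0.13946125 -0.99015208  1.36362504]
 [ 0.          0.          0.          1.        ]]
{'clock': 0.1, 'joint_pos': array([ 8.58932627e+01,  2.05876443e+01,  6.39218081e-01, -1.71337985e-02,
       -7.01347852e+01, -1.65074445e+01]), 'qvel': array([ 0.12297551, -0.03762702,  0.11212845,  0.05635333,  0.00940249,
        0.06251832]), 'tau': array([-1.05591800e-03, -5.84163058e+01,  2.93751740e+01,  7.01560915e+00,
        1.02452002e-02, -4.72572151e-05]), 'tool_pos': array([0.23750869, 0.63133435, 0.19851624]), 'orientation': array([ 1.79915641e+02, -8.20196028e-03, -2.06200097e+01]), 'force': array([ 0.64708242, -0.25530904,  0.58917679]), 'moment': array([-0.01757758, -0.00170048, -0.00572842]), 'gripper_force': 0.0, 'opening': 0.0880118936782972}
```

View pics/top0b.png

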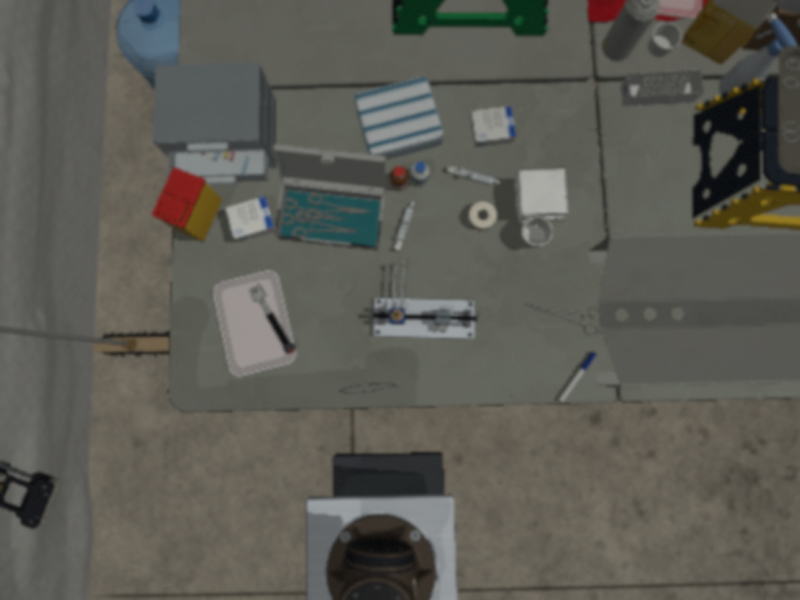

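View pics/scene0b.png

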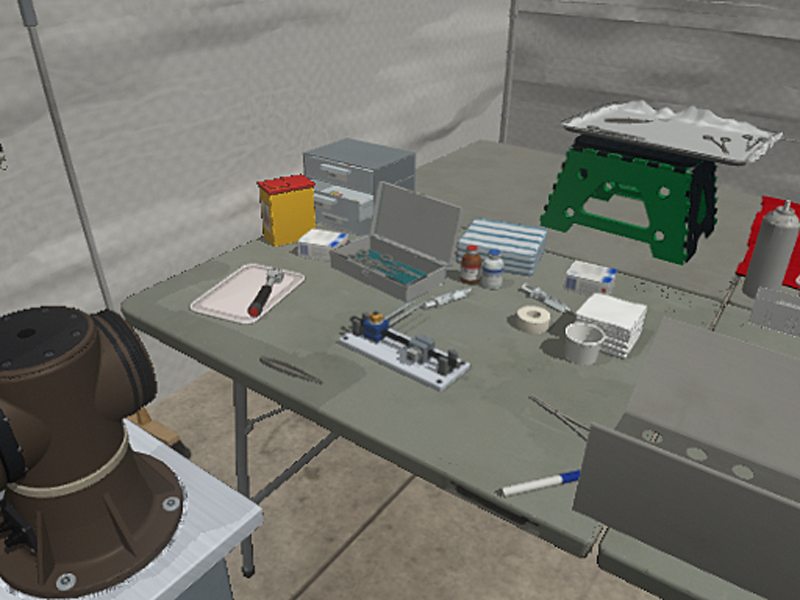

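Run:
```python
from h import *
import pickle
T=cv2.imread("pics/top0.png");S=cv2.imread("pics/scene0.png")
f=lambda a,x,y,w,h:cv2.resize(a[y:y+h,x:x+w],(400,300),interpolation=cv2.INTER_CUBIC)
# top tray: 130..210,165..225 ; top fix: 228..308,165..225 ; scene tray 115..205,160..; scene fix 212..304
cv2.imwrite("pics/c1.png",np.vstack([np.hstack([f(T,130,175,80,60),f(T,228,165,80,60)]),np.hstack([f(S,120,160,80,60),f(S,214,190,80,60)])]))
t=pickle.load(open("top0.pkl","rb"))
for p in[(0,0,0),(.238,.632,.2),(.5,0,0),(.5,.3,0)]:print(p,proj(t,p))
```

```text
(0, 0, 0) [243.7 364.9]
(0.238, 0.632, 0.2) [ 24.4 303.6]
(0.5, 0, 0) [241.1 215. ]
(0.5, 0.3, 0) [155.6 216.9]
```

View pics/c1.png

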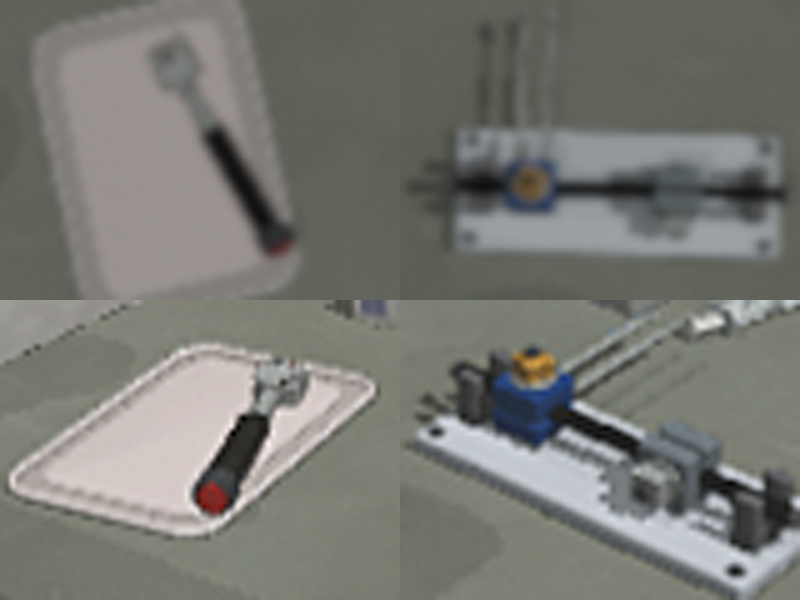

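Run:
```python
from h import *
import pickle
t=pickle.load(open("top0.pkl","rb"));s=pickle.load(open("scene0.pkl","rb"))
c=lambda u,v,x,y:((u+.5)/5-.5+x,(v+.5)/5-.5+y)
def tri(a,b):
    o1,d1=ray(t,*a);o2,d2=ray(s,*b);k=np.linalg.lstsq(np.c_[d1,-d2],o2-o1,rcond=None)[0]
    p,q=o1+k[0]*d1,o2+k[1]*d2;return ((p+q)/2).round(4),np.linalg.norm(p-q).round(4)
print("head",px(t,*c(177,62,130,175),.030)," capend",px(t,*c(281,246,130,175),.020), "gripfront",px(t,*c(212,132,130,175),.02))
print("nut",px(t,*c(130,183,228,165),.063), px(s,*c(132,58,214,190),.063))
print("tri nut",tri(c(130,183,228,165),c(132,58,214,190)))
print("scene cap",px(s,*c(212,198,120,160),.016),"scene head top",px(s,*c(282,66,120,160),.03))
print("base corners",[px(t,*c(u,v,228,165),.012).tolist() for u,v in[(57,130),(380,137),(378,258),(55,250)]])
A=t["img"][190:212,240:268,::-1];B=s["img"][190:212,226:254,::-1]
g=lambda a:cv2.resize(a,(400,314),interpolation=cv2.INTER_NEAREST)
cv2.imwrite("pics/n1.png",np.hstack([g(A),g(B)]))
```

```text
head [0.6007 0.2607 0.03  ]  capend [0.4724 0.19   0.02  ] gripfront [0.5525 0.2382 0.02  ]
nut [ 0.5404 -0.0454  0.063 ] [ 0.533  -0.0496  0.063 ]
tri nut (array([ 0.5405, -0.0448,  0.0578]), np.float64(0.0015))
scene cap [0.4669 0.1897 0.016 ] scene head top [0.5956 0.2586 0.03  ]
base corners [[0.5846, 0.0052, 0.012], [0.5744, -0.2201, 0.012], [0.49, -0.2153, 0.012], [0.5006, 0.008, 0.012]]
```

View pics/n1.png

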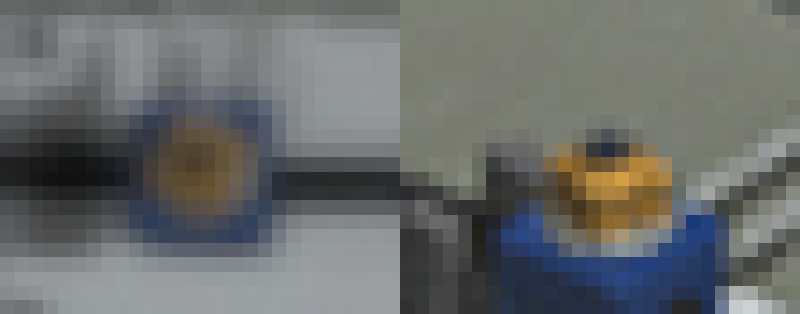

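```bash
cat >> h.py <<'E'
import json,os
def Tm(p,r): 
    M=np.eye(4);M[:3,:3]=r.as_matrix();M[:3,3]=p;return M
def mk(x,y,z,yaw,tilt=0): return Tm([x,y,z],R.from_euler("xyz",[180,tilt,yaw],degrees=True))
def load(): return np.array(json.load(open("cmd.json")))
def rows(*targets):
    "print rows from the commanded pose to each target; the last becomes the commanded pose"
    C=load()
    for t in targets:
        D=np.linalg.inv(C)@t; v=R.from_matrix(D[:3,:3]).as_rotvec(degrees=True)
        row=np.r_[(D[:3,3]*100).round(2),v.round(1)]; print(row.tolist())
    json.dump((C@Tm(row[:3]/100,R.from_rotvec(row[3:],degrees=True))).tolist(),open("cmd.json","w"))
E
cat > nutfit.py <<'E'
from h import *
import pickle
from scipy.optimize import minimize
def sq(x,y,yaw,z,w,n=4):
    a=np.radians(yaw+45+90*np.arange(4)) if n==4 else np.linspace(0,2*np.pi,24,endpoint=False)
    r=w/np.sqrt(2) if n==4 else w/2
    return np.c_[x+r*np.cos(a),y+r*np.sin(a),np.full(len(a),z)]
def fit(s,x0,y0,blueclamp):
    im=s["img"].astype(float);u,v=proj(s,(x0,y0,.057)).astype(int);W=9
    win=im[v-W:v+W+1,u-W:u+W+1];Q=12
    def layer(pts):
        P=np.array([proj(s,p) for p in pts]);P=(P-[u-W,v-W]+.5)*Q
        m=np.zeros(((2*W+1)*Q,)*2,np.uint8);cv2.fillConvexPoly(m,cv2.convexHull(P.astype(np.int32)),1);return m>0
    def cost(q,full=False):
        x,y,yaw=q
        b=sq(x,y,yaw,.05,.018);t=sq(x,y,yaw,.061,.018);c=sq(x,y,yaw,.063,.014,24)
        lab=np.full(((2*W+1)*Q,)*2,-1)
        allm=layer(np.r_[b,t,c]);cl=layer(sq(x,y,-2.6,.05,.03)); lab[cl]=0
        cam=np.array(s["pose"])[:3,3]
        lab[allm]=5
        k=1
        for i in range(4):
            n=(t[i]+t[(i+1)%4])/2-[x,y,.061]
            if n[:2]@(cam[:2]-[x,y])>0: lab[layer(np.r_[b[[i,(i+1)%4]],t[[i,(i+1)%4]]])]=k;k+=1
        lab[layer(c)]=4
        lab[layer(np.r_[sq(x,y,0,.063,.008,24),sq(x,y,0,.066,.008,24)])]=6
        near=cv2.dilate(allm.astype(np.uint8),np.ones((2*Q,2*Q)))>0
        lab[(lab==-1)]=7
        pool=lambda m:m.reshape(2*W+1,Q,2*W+1,Q).mean((1,3))
        wt=pool(near)>.5
        A=np.stack([pool(lab==i)[wt] for i in range(8)],1)
        Y=win[wt];X=np.linalg.lstsq(np.r_[A,.05*np.eye(8)],np.r_[Y,np.zeros((8,3))],rcond=None)[0]
        return np.sqrt(((A@X-Y)**2).mean())
    best=[]
    for yaw in range(-45,45,5):
        r=min(((cost((x0+dx,y0+dy,yaw)),x0+dx,y0+dy) for dx in np.arange(-.006,.0061,.002) for dy in np.arange(-.006,.0061,.002)))
        best.append((r[0].round(2),yaw,round(r[1],4),round(r[2],4)))
    for b in best:print(b)
if __name__=="__main__":
    fit(pickle.load(open("scene0.pkl","rb")),.533,-.0496,1)
E
timeout 300 python3 nutfit.py
python3 - <<'E'
from h import *
json.dump(mk(.238,.632,.199,-20.6).tolist(),open("cmd.json","w"))
rows(mk(.535,.2253,.13,28.5));
E
```

```text
(np.float64(19.58), -45, np.float64(0.537), np.float64(-0.0456))
(np.float64(18.8), -40, np.float64(0.539), np.float64(-0.0456))
(np.float64(17.49), -35, np.float64(0.537), np.float64(-0.0476))
(np.float64(16.41), -30, np.float64(0.537), np.float64(-0.0476))
(np.float64(16.37), -25, np.float64(0.537), np.float64(-0.0456))
(np.float64(15.38), -20, np.float64(0.537), np.float64(-0.0456))
(np.float64(14.76), -15, np.float64(0.537), np.float64(-0.0456))
(np.float64(15.36), -10, np.float64(0.537), np.float64(-0.0456))
(np.float64(16.07), -5, np.float64(0.537), np.float64(-0.0456))
(np.float64(17.17), 0, np.float64(0.537), np.float64(-0.0456))
(np.float64(18.79), 5, np.float64(0.537), np.float64(-0.0456))
(np.float64(19.77), 10, np.float64(0.537), np.float64(-0.0456))
(np.float64(20.25), 15, np.float64(0.537), np.float64(-0.0476))
(np.float64(20.3), 20, np.float64(0.539), np.float64(-0.0456))
(np.float64(20.59), 25, np.float64(0.539), np.float64(-0.0456))
(np.float64(21.19), 30, np.float64(0.537), np.float64(-0.0456))
(np.float64(21.6), 35, np.float64(0.537), np.float64(-0.0456))
(np.float64(20.04), 40, np.float64(0.537), np.float64(-0.0456))
[42.11, 27.62, 6.9, -0.0, 0.0, -49.1]
```

Emit:
send_rows(plan=[[[42.11, 27.62, 3, 0, 0, -49.1], [42.11, 27.62, 3, 0, 0, -49.1], [42.11, 27.62, 3, 0, 0, -49.1], [42.11, 27.62, 3, 0, 0, -49.1], [42.11, 27.62, 3, 0, 0, -49.1], [42.11, 27.62, 3, 0, 0, -49.1], [42.11, 27.62, 3, 0, 0, -49.1], [42.11, 27.62, 3, 0, 0, -49.1]]], fingers=0.8)

```text
clock: 0.77
tool_pos: [0.4336, 0.3622, 0.1794]
orientation: [-180.0, 0.0, 28.9]
force: [0.9, 1.0, 0.5]
opening: 0.07
gripper_force: 0.0
```

```bash
cat >> h.py <<'E'
def sync():
    o=ctrl.get_obs(); json.dump(Tm(o["tool_pos"],R.from_euler("xyz",o["orientation"],degrees=True)).tolist(),open("cmd.json","w")); return o
E
python3 -c "
from h import *
sync();rows(mk(.535,.2253,.10,28.5))"
```

```text
[2.26, 16.88, 7.94, -0.0, 0.0, 0.4]
```

Emit:
send_rows(plan=[[[2.26, 16.88, 7.9, 0, 0, 0.4], [2.26, 16.88, 7.9, 0, 0, 0.4], [2.26, 16.88, 7.9, 0, 0, 0.4], [2.26, 16.88, 7.9, 0, 0, 0.4], [2.26, 16.88, 7.9, 0, 0, 0.4], [2.26, 16.88, 7.9, 0, 0, 0.4], [2.26, 16.88, 7.9, 0, 0, 0.4], [2.26, 16.88, 7.9, 0, 0, 0.4]]])

```text
clock: 1.43
tool_pos: [0.5335, 0.2266, 0.1007]
orientation: [180.0, 0.0, 28.1]
force: [0.9, 0.4, 0.1]
opening: 0.07
gripper_force: 0.0
```

Run:
```python
from h import *
o=sync();print(o["tool_pos"],o["orientation"])
t=snap("top","pics/top1.png");s=snap("scene","pics/scene1.png")
T,S=t["img"][:,:,::-1],s["img"][:,:,::-1]
f=lambda a,x,y,w,h:cv2.resize(a[y:y+h,x:x+w],(400,400),interpolation=cv2.INTER_CUBIC)
cv2.imwrite("pics/c2.png",np.hstack([f(T,130,170,80,80),f(S,120,130,100,100)]))
print(proj(t,o["tool_pos"]),proj(s,o["tool_pos"]))
rows(mk(.535,.2253,.006,28.5))
```

```text
[0.53348017 0.2266478  0.10065705] [1.79998702e+02 3.87139871e-03 2.80608852e+01]
[170.1 203.9] [166.9 162.2]
[0.07, 0.19, 9.47, 0.0, 0.0, -0.4]
```

View pics/c2.png

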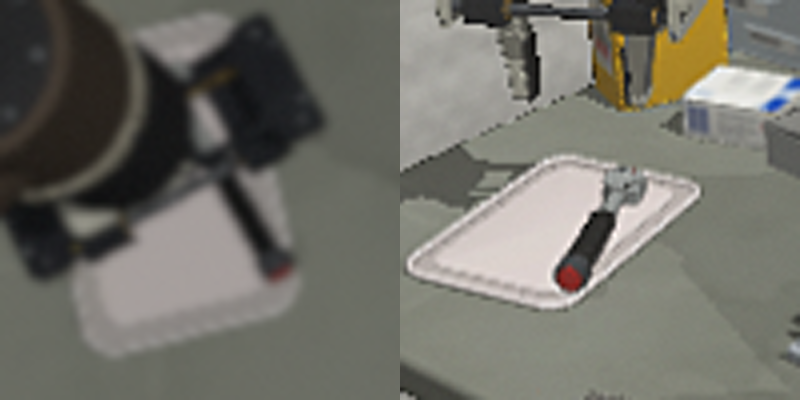

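Emit:
send_rows(plan=[[[0.1, 0.2, 3, 0, 0, -0.4], [0.1, 0.2, 6, 0, 0, -0.4], [0.1, 0.2, 8.5, 0, 0, -0.4], [0.1, 0.2, 9.1, 0, 0, -0.4], [0.1, 0.2, 9.4, 0, 0, -0.4], [0.1, 0.2, 9.4, 0, 0, -0.4]]])

```text
clock: 2.03
tool_pos: [0.5354, 0.2261, 0.0072]
orientation: [180.0, -0.0, 28.6]
force: [0.4, 0.8, 0.4]
opening: 0.0699
gripper_force: 0.0
```

Emit:
send_rows(plan=[[[0, 0, 0, 0, 0, 0], [0, 0, 0, 0, 0, 0], [0, 0, 0, 0, 0, 0], [0, 0, 0, 0, 0, 0], [0, 0, 0, 0, 0, 0], [0, 0, 0, 0, 0, 0]]], fingers=0)

```text
clock: 2.53
tool_pos: [0.5355, 0.2253, 0.007]
orientation: [-180.0, -0.0, 28.5]
force: [-0.5, -0.8, 0.1]
opening: 0.0356
gripper_force: 0.0
```

Emit:
send_rows(plan=[[[0, 0, 0, 0, 0, 0], [0, 0, 0, 0, 0, 0], [0, 0, 0, 0, 0, 0], [0, 0, 0, 0, 0, 0], [0, 0, 0, 0, 0, 0], [0, 0, 0, 0, 0, 0]]])

```text
clock: 3.03
tool_pos: [0.5353, 0.2252, 0.0066]
orientation: [180.0, 0.0, 28.5]
force: [-0.1, -0.5, 0.6]
opening: 0.001
gripper_force: 0.0
```

Emit:
send_rows(plan=[[[0, 0, -0.5, 0, 0, 0], [0, 0, -2, 0, 0, 0], [0, 0, -4, 0, 0, 0], [0, 0, -6, 0, 0, 0], [0, 0, -8, 0, 0, 0], [0, 0, -10, 0, 0, 0], [0, 0, -10, 0, 0, 0]]])

```text
clock: 3.62
tool_pos: [0.5375, 0.2266, 0.1114]
orientation: [-180.0, -0.4, 28.5]
force: [0.7, 0.3, 0.6]
opening: 0.0008
gripper_force: 0.0
```

Run:
```python
from h import *
o=sync();print(o["tool_pos"],o["orientation"],o["moment"],o["force"])
rows(mk(.5388-.070,-.0455+.0174,.107,-14))
```

```text
[0.5375422  0.22657299 0.11139724] [-179.97734126   -0.39093668   28.53083066] [ 0.01265656 -0.14525897  0.00869146] [0.69764197 0.25547656 0.60472327]
[-18.21, 19.09, 0.31, -0.2, -0.4, 42.5]
```

Run:
```python
from h import *
t=snap("top","pics/top2.png");s=snap("scene","pics/scene2.png")
T,S=t["img"][:,:,::-1],s["img"][:,:,::-1]
f=lambda a,x,y,w,h:cv2.resize(a[y:y+h,x:x+w],(400,400),interpolation=cv2.INTER_CUBIC)
cv2.imwrite("pics/c3.png",np.hstack([f(T,130,170,80,80),f(S,120,130,100,100)]))
p=ctrl.get_obs()["tool_pos"];print(proj(t,p),proj(s,p))
```

```text
[169.9 203. ] [167.5 159.9]
```

View pics/c3.png

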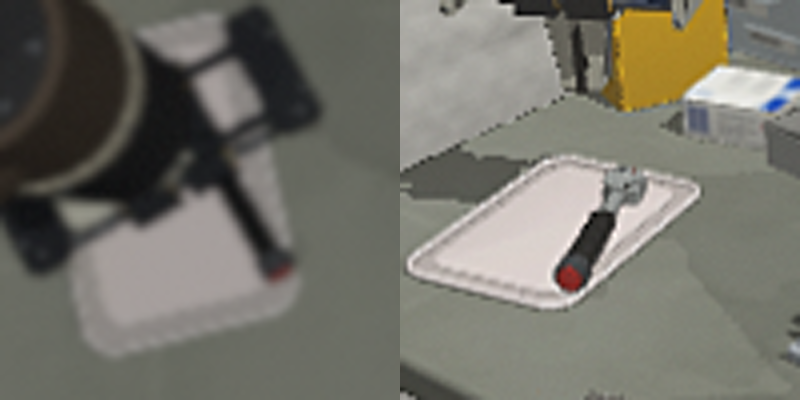

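Emit:
send_rows(plan=[[[0, 0, 0, 0, 0, 0], [0, 0, 0, 0, 0, 0], [0, 0, 3, 0, 0, 0], [0, 0, 3, 0, 0, 0], [0, 0, 3, 0, 0, 0], [0, 0, 3, 0, 0, 0], [0, 0, 3, 0, 0, 0], [0, 0, 3, 0, 0, 0]]], fingers=0.7)

```text
clock: 4.38
tool_pos: [0.5358, 0.2256, 0.0776]
orientation: [-180.0, -0.1, 28.5]
force: [-0.7, -0.4, -0.4]
opening: 0.0479
gripper_force: 0.0
```

Run:
```python
from h import *
o=sync();print(o["tool_pos"],o["orientation"],o["opening"],o["joint_pos"],o["force"])
rows(mk(.5353,.2252,.0066,28.5))
```

```text
[0.53580139 0.22555494 0.07756997] [-1.79996815e+02 -7.36460269e-02  2.84963281e+01] 0.047921398120669846 [ 4.21043273e+01  1.79332896e+01 -2.05368596e+01  1.81956948e-02
 -5.14575242e+01  7.63806742e+01] [-0.69322521 -0.42896617 -0.43607405]
[-0.07, 0.01, 7.1, -0.0, -0.1, -0.0]
```

Emit:
send_rows(plan=[[[0, 0, 2.5, 0, 0, 0], [0, 0, 5, 0, 0, 0], [0, 0, 6.5, 0, 0, 0], [0, 0, 6.9, 0, 0, 0], [0, 0, 7.1, 0, 0, 0], [0, 0, 7.1, 0, 0, 0]]])

```text
clock: 4.88
tool_pos: [0.5358, 0.2255, 0.0063]
orientation: [180.0, -0.0, 28.5]
force: [-0.9, -0.1, -0.9]
opening: 0.0613
gripper_force: 0.0
```

Emit:
send_rows(plan=[[[0, 0, 0.25, 0, 0, 0], [0, 0, 0.5, 0, 0, 0], [0, 0, 0.5, 0, 0, 0]]])

```text
clock: 5.13
tool_pos: [0.5355, 0.2254, 0.001]
orientation: [-180.0, -0.0, 28.5]
force: [-0.6, -0.0, 0.7]
opening: 0.0615
gripper_force: 0.0
```

Emit:
send_rows(plan=[[[0, 0, 0.2, 0, 0, 0], [0, 0, 0.4, 0, 0, 0], [0, 0, 0.4, 0, 0, 0]]])

```text
clock: 5.38
tool_pos: [0.5351, 0.2251, -0.0036]
orientation: [-180.0, 0.0, 28.5]
force: [-0.8, -0.4, -0.5]
opening: 0.061
gripper_force: 0.0
```

Emit:
send_rows(plan=[[[0, 0, 0.1, 0, 0, 0], [0, 0, 0.2, 0, 0, 0], [0, 0, 0.2, 0, 0, 0]]])

```text
clock: 5.63
tool_pos: [0.5352, 0.2251, -0.0056]
orientation: [180.0, 0.0, 28.5]
force: [-0.1, -0.9, -1.0]
opening: 0.0616
gripper_force: 0.0
```

Emit:
send_rows(plan=[[[0, 0, 0.2, 0, 0, 0], [0, 0, 0.4, 0, 0, 0], [0, 0, 0.4, 0, 0, 0]]])

```text
clock: 5.88
tool_pos: [0.535, 0.225, -0.0098]
orientation: [180.0, 0.0, 28.5]
force: [0.4, 0.1, -0.2]
opening: 0.0611
gripper_force: 0.0
```

Run:
```python
from h import *
s=snap("scene","pics/scene3.png");t=snap("top","pics/top3.png")
S=s["img"][:,:,::-1]
cv2.imwrite("pics/c4.png",cv2.resize(S[120:200,120:220],(800,600),interpolation=cv2.INTER_CUBIC))
p=ctrl.get_obs()["tool_pos"];print(p,proj(t,p),proj(s,p))
```

```text
[ 0.53520136  0.22510355 -0.0095451 ] [177.5 206.7] [170.9 193.9]
```

View pics/c4.png

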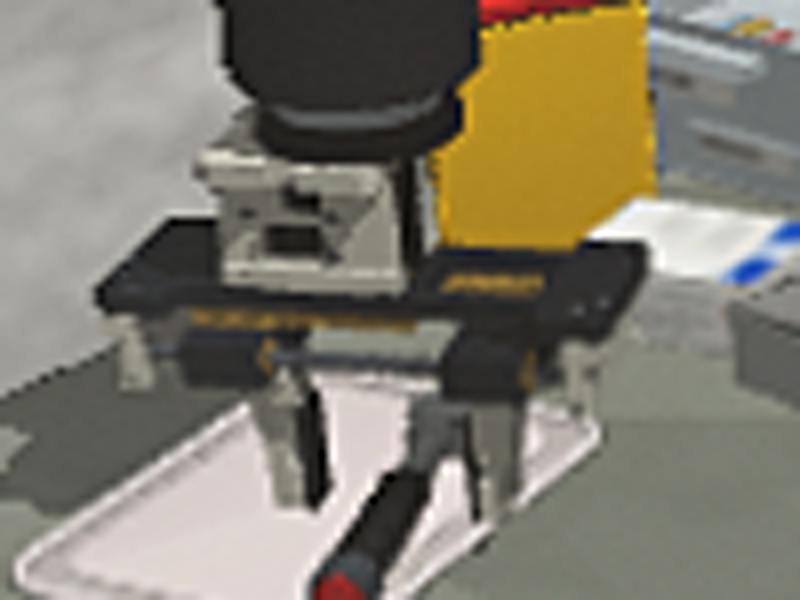

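Run:
```python
from h import *
s=ctrl.snapshot("scene")
for z in(.003,.007,.010):
    p=px(s,169.7,188,z); d=p[:2]-[.5956,.2586]; y=np.radians(28.5)
    print(z,p,"along",d@[np.cos(y),np.sin(y)],"lat",d@[-np.sin(y),np.cos(y)])
```

```text
0.003 [0.5447 0.2387 0.003 ] along -0.054227250363660294 lat 0.006798920355240983
0.007 [0.5398 0.2332 0.007 ] along -0.06115782739713179 lat 0.004303504160872259
0.01 [0.5361 0.2291 0.01  ] along -0.06636580163104538 lat 0.002465841411918723
```

Emit:
send_rows(plan=[[[0, 0, 0.2, 0, 0, 0], [0, 0, 0.2, 0, 0, 0]]])

```text
clock: 6.2
tool_pos: [0.5351, 0.2251, -0.0117]
orientation: [-180.0, 0.0, 28.5]
force: [-0.3, 0.7, -0.4]
opening: 0.0614
gripper_force: 0.0
```

Emit:
send_rows(plan=[[[-0.4, 0, 0, 0, 0, 0], [-0.4, 0, 0.2, 0, 0, 0], [-0.4, 0, 0.2, 0, 0, 0]]])

```text
clock: 6.45
tool_pos: [0.5313, 0.223, -0.0136]
orientation: [180.0, 0.0, 28.5]
force: [-0.6, -0.4, -0.1]
opening: 0.0614
gripper_force: 0.0
```

Emit:
send_rows(plan=[[[0, 0, 0, 0, 0, 0], [0, 0, 0, 0, 0, 0], [0, 0, 0, 0, 0, 0], [0, 0, 0, 0, 0, 0], [0, 0, 0, 0, 0, 0], [0, 0, 0, 0, 0, 0], [0, 0, 0, 0, 0, 0], [0, 0, 0, 0, 0, 0]]], fingers=0)

```text
clock: 7.12
tool_pos: [0.5317, 0.2234, -0.0133]
orientation: [-180.0, -0.0, 28.5]
force: [-1.3, 0.6, 0.6]
opening: 0.018
gripper_force: 29.7
```

Emit:
send_rows(plan=[[[0, 0, 0, 0, 0, 0], [0, 0, 0, 0, 0, 0], [0, 0, 0, 0, 0, 0]]])

```text
clock: 7.37
tool_pos: [0.5317, 0.2234, -0.0134]
orientation: [-180.0, -0.0, 28.5]
force: [-1.1, 1.3, 0.4]
opening: 0.0175
gripper_force: 29.7
```

Emit:
send_rows(plan=[[[0, 0, -0.5, 0, 0, 0], [0, 0, -2, 0, 0, 0], [0, 0, -4, 0, 0, 0], [0, 0, -6, 0, 0, 0], [0, 0, -8.5, 0, 0, 0], [0, 0, -10, 0, 0, 0], [0, 0, -10, 0, 0, 0], [0, 0, -10, 0, 0, 0]]])

```text
clock: 8.03
tool_pos: [0.5317, 0.2234, 0.0871]
orientation: [-180.0, -0.1, 28.5]
force: [-0.0, -0.2, -4.4]
opening: 0.0175
gripper_force: 29.7
```

Run:
```python
from h import *
o=sync();print(o["tool_pos"],o["orientation"],o["moment"],o["force"],o["opening"])
a=np.radians(-12);L=.073
rows(mk(.5388-L*np.cos(a),-.0455-L*np.sin(a),.084,-12))
```

```text
[0.53173448 0.22336363 0.08710719] [-1.79966932e+02 -6.75988014e-02  2.84679302e+01] [-0.14069669  0.07815468  0.05491962] [-0.03566817 -0.21217764 -4.44163913] 0.017470682895033677
[-17.75, 19.23, 0.28, -0.1, -0.1, 40.5]
```

Emit:
send_rows(plan=[[[-2, 2.2, 0, 0, 0, 5], [-4.5, 5, 0, 0, 0, 11], [-7.2, 7.8, 0.1, 0, 0, 17], [-9.8, 10.6, 0.1, 0, 0, 23], [-12.2, 13.2, 0.2, 0, 0, 29], [-14.5, 15.7, 0.3, 0, 0, 34.5], [-16.5, 17.8, 0.3, 0, 0, 38.5], [-17.75, 19.23, 0.3, 0, 0, 40.5]]])

```text
clock: 8.7
tool_pos: [0.4645, -0.033, 0.082]
orientation: [179.9, 0.2, -12.3]
force: [0.1, -0.0, -2.0]
opening: 0.0176
gripper_force: 29.7
```

Emit:
send_rows(plan=[[[0, 0, 0, 0, 0, 0], [0, 0, 0, 0, 0, 0], [0, 0, 0, 0, 0, 0]]])

```text
clock: 8.95
tool_pos: [0.4669, -0.0305, 0.0828]
orientation: [180.0, 0.1, -12.0]
force: [-0.2, 0.4, -4.0]
opening: 0.0174
gripper_force: 29.7
```

Run:
```python
from h import *
import pickle
o=sync();print(o["tool_pos"],o["orientation"],o["moment"],o["force"])
s=snap("scene","pics/scene4.png");t=snap("top","pics/top4.png");pickle.dump((s,t),open("v4.pkl","wb"))
f=lambda a,x,y:cv2.resize(a[y:y+60,x:x+40][:,:,::-1],(400,600),interpolation=cv2.INTER_CUBIC)
cv2.imwrite("pics/c5.png",np.hstack([f(t["img"],233,170),f(s["img"],215,160)]))
```

```text
[ 0.46694281 -0.03054387  0.08276473] [ 1.79964266e+02  7.63369902e-02 -1.20267660e+01] [0.03481472 0.00844255 0.04678318] [-0.22258184  0.35938694 -3.9960556 ]
```

View pics/c5.png

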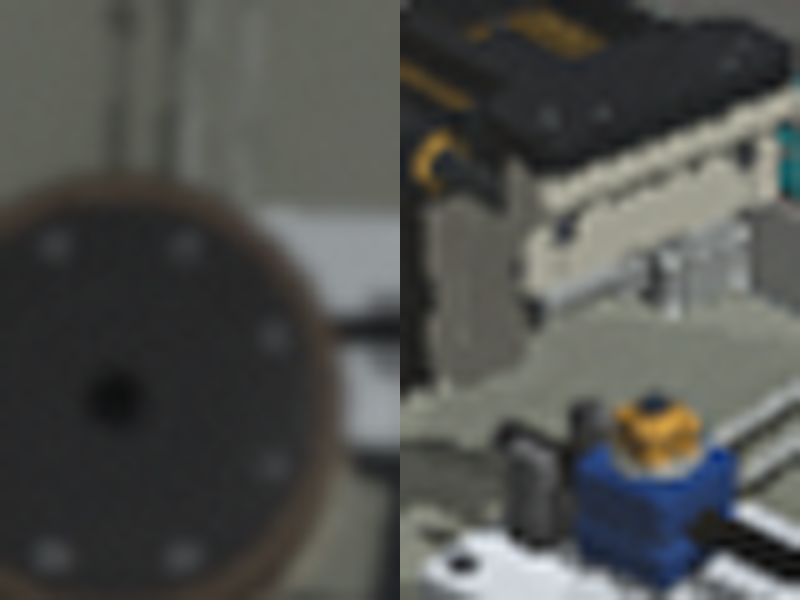

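Run:
```python
from h import *
import pickle
s,t=pickle.load(open("v4.pkl","rb"))
o=[.4669,-.0305];a=np.radians(-12.0)
for L in(.070,.075,.080):
  for mz in (.099,):
    m=np.r_[o,0]+[L*np.cos(a),L*np.sin(a),mz]
    for z in(0,.027):
      print(L,z,[(proj(s,m+[.0145*(i*np.cos(a)-j*np.sin(a)),.0145*(i*np.sin(a)+j*np.cos(a)),z])*10+[400-2145,-1595]).round().tolist() for i,j in[(-1,-1),(-1,1),(1,1),(1,-1)]])
print("nut top",proj(s,[.537,-.0456,.063])*10+[400-2145,-1595])
```

```text
0.07 0 [[640.0, 330.0], [570.0, 290.0], [652.0, 256.0], [723.0, 295.0]]
0.07 0.027 [[640.0, 240.0], [568.0, 200.0], [651.0, 167.0], [723.0, 205.0]]
0.075 0 [[655.0, 324.0], [584.0, 284.0], [666.0, 250.0], [737.0, 289.0]]
0.075 0.027 [[654.0, 234.0], [583.0, 195.0], [666.0, 162.0], [737.0, 199.0]]
0.08 0 [[669.0, 318.0], [598.0, 278.0], [680.0, 244.0], [751.0, 283.0]]
0.08 0.027 [[669.0, 228.0], [597.0, 189.0], [680.0, 156.0], [751.0, 194.0]]
nut top [652. 406.]
```

Run:
```python
from h import *
import pickle
s,t=pickle.load(open("v4.pkl","rb"))
g=s["img"].mean(2).astype(int)
print("     ",*[f"{u:3d}" for u in range(236,258)])
for v in range(179,196):print(v,"|",*[f"{x:3d}" for x in g[v,236:258]])
```

```text
236 237 238 239 240 241 242 243 244 245 246 247 248 249 250 251 252 253 254 255 256 257
179 | 100 110 130 160 158 157 155 154 154 153 152 155 157 151 144 164 138  60  69  80  78  78
180 | 128 158 158 156 154 153 153 153 154 153 155 155 147 129 123 118 104 103  90  79  66  69
181 | 156 155 153 153 154 153 154 154 153 154 155 148 117  77  83  84  89  99 111 108  89  76
182 | 154 154 152 154 155 155 153 149 157 152 143 135 127 117  83  89  90  89  92 102 113 108
183 | 154 154 155 158 152 140 129 128 143 138 129 129 147 147  86  89  89  90  89  91  90  93
184 | 155 150 140 139 128 110  99 117 125 133 127 134 131 108  85  90  91  90  90  90  91  90
185 | 152 134 122 105  92 138 136 123 129 139 117 119 125 115  86  89  90  92  89  93  92  90
186 | 146 130 138 113  71 132 152 109 116 121 120 119 130 124  85  90  92  91  90  92  90  89
187 | 137 124 116 102  56  88 116 109 123 121 121 125 146 137  84  91  90  90  89  91  92  91
188 | 103 108 112  98  63  93 121 109 125 122 123 126 148 143  84  87  90  89  91  91  92  90
189 | 101 124 115  64  64  97 124 109 123 120 119 125 122 122 107 101  87  88  90  91  91  92
190 | 129 125 128 107  90 119 151 116 131 125 121 135 133 134 136 129 108 102  87  86  87  88
191 | 128 128 129 133 124 142 165 126 135 135 135 135 135 133 133 133 137 129 108 109 100  86
192 | 117 118 118 119 123 127 127 126 128 128 126 130 133 131 134 134 134 134 137 139 128 106
193 | 119 119 119 118 120 118 118 118 118 117 119 120 129 127 128 128 126 130 133 132 136 139
194 | 117 116 118 118 120 118 118 119 120 119 119 117 118 119 118 119 117 123 124 123 128 130
195 | 116 117 116 118 119 118 118 119 119 119 117 117 117 117 118 118 120 119 120 122 122 118
```

```bash
sed -e 's/range(-45,45,5)/range(-26,0,3)/' -e 's/np.arange(-.006,.0061,.002)/np.arange(-.003,.0031,.00075)/g' -e 's/fit(pickle.load(open("scene0.pkl","rb")),.533,-.0496,1)/fit(pickle.load(open("scene0.pkl","rb")),.537,-.0456,1)/' -e 's/^    for b in best:print(b)/    for b in best:print(*b)/' nutfit.py > nf2.py; timeout 400 python3 nf2.py
python3 - <<'E'
from h import *
import pickle
s=pickle.load(open("scene0.pkl","rb"))
for q in (0,2):
  g=s["img"][:,:,q].astype(int)
  for v in range(198,209):print(v,"|",*[f"{x:3d}" for x in g[v,233:250]])
from nutfit import sq
for yaw in(-14,):
  print([proj(s,p).tolist() for p in np.r_[sq(.537,-.0456,yaw,.05,.018),sq(.537,-.0456,yaw,.061,.018)]])
E
```

```text
15.86 -26 0.537 -0.0479
16.11 -23 0.5378 -0.0456
15.38 -20 0.537 -0.0456
14.87 -17 0.537 -0.0456
14.78 -14 0.537 -0.0456
15.31 -11 0.537 -0.0456
15.53 -8 0.537 -0.0456
16.07 -5 0.537 -0.0456
16.65 -2 0.537 -0.0456
198 | 122 125 122 122 123 123 118 115 120 126 121 120 121 122 121 120 121
199 | 118 113 118 122 120 116  97  78  98 113 118 120 122 123 122 121 121
200 | 104 102 106 131 142 111  56  37  65 118 134 120 120 119 119 119 121
201 |  83  95 101 123 152 132 104 109 142 178 178 156 117 119 120 130 141
202 |  53  68  86  85  89 141 184 191 210 188 166 170 110 125 146 150 143
203 |  54  54  65  76  74 108 161 174 171 128 121 117 101 138 162 125  83
204 |  52  53  65  84  82  69  95 128 122 123 133 132 103 108  97  63  74
205 |  42  43  56  92  99  83 106 141 142 124 140 153  94  26  35  57 102
206 |  42  42  49  83 112 111 117 152 169 143 133 115  53  36  36  63 125
207 |  40  40  40  43  80 106  97 123 138 129 104  47  36  39  33  68 128
208 |  37  36  37  37  37  39  40  44  44  35  34  38  41  39  34  61  85
198 | 116 115 115 115 117 117 112 109 114 119 115 114 115 115 114 113 11
[... 170 characters left out ...]
5  44  44  44  54  59  57  71  99 112 112 111 125 139
202 |  52  70  87  68  36  52  64  64  70  62  52  70  97 122 143 152 145
203 |  54  53  59  55  34  43  60  63  61  50  44  64 107 145 159 123  83
204 |  49  76  97  70  48  31  42  50  46  44  39  69 124 145 117  64  66
205 |  77 121 135  96  86  45  37  45  53  68  85 113 120 122 125  91  91
206 | 115 131 127 111 107  92  72  92 118 128 138 141 126 124 125 110 120
207 |  89  99 117 112 105 123 117 137 150 145 136 119 124 116  98 100 129
208 |  67  66  76  96 106 111 121 120 114 123 128 119 106  96  94  96  85
[[240.3, 201.8], [235.1, 204.0], [239.2, 206.7], [244.4, 204.5], [240.2, 198.4], [235.1, 200.5], [239.2, 203.2], [244.4, 201.0]]
```

Emit:
send_rows(plan=[[[-0.76, -0.14, 0, 0, 0, 2], [-0.76, -0.14, 1, 0, 0, 2], [-0.76, -0.14, 2, 0, 0, 2], [-0.76, -0.14, 2.7, 0, 0, 2], [-0.76, -0.14, 2.9, 0, 0, 2], [-0.76, -0.14, 2.9, 0, 0, 2]]])

```text
clock: 9.55
tool_pos: [0.46, -0.0272, 0.054]
orientation: [179.9, 0.1, -14.0]
force: [-0.5, -0.4, -4.3]
opening: 0.0177
gripper_force: 29.7
```

Run:
```python
from h import *
import pickle
o=sync();print(o["tool_pos"],o["orientation"],o["force"])
s=snap("scene","pics/scene5.png");pickle.dump(s,open("v5.pkl","wb"))
I=cv2.resize(s["img"][170:215,212:272][:,:,::-1],(800,600),interpolation=cv2.INTER_NEAREST)
cv2.imwrite("pics/c6.png",I)
```

```text
[ 0.45997023 -0.02719468  0.05396911] [ 1.79945895e+02  7.82110570e-02 -1.39670595e+01] [-0.4861001  -0.38405956 -4.28718446]
```

View pics/c6.png

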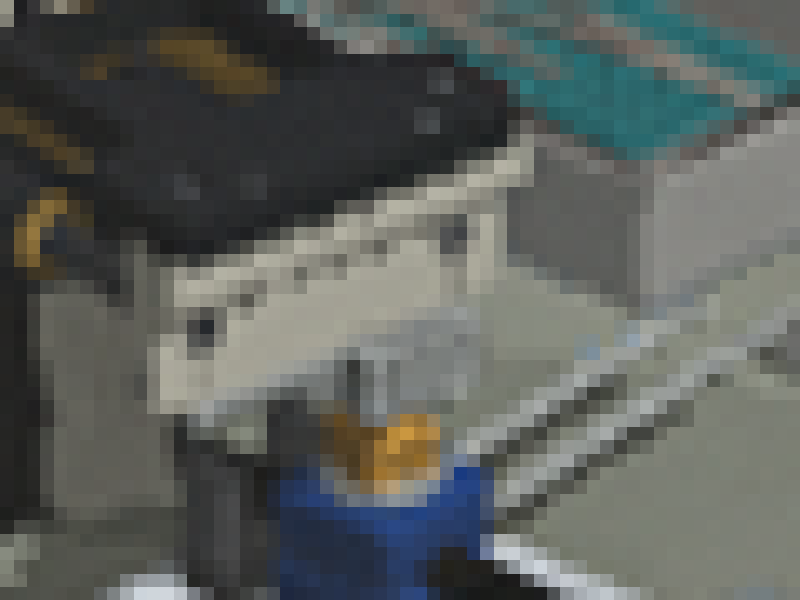

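Emit:
send_rows(plan=[[[0, 0, 0.3, 0, 0, 0], [0, 0, 0.5, 0, 0, 0], [0, 0, 0.5, 0, 0, 0]]])

```text
clock: 9.85
tool_pos: [0.4602, -0.0274, 0.0495]
orientation: [-180.0, 0.0, -14.0]
force: [-0.4, -0.2, -3.2]
opening: 0.0176
gripper_force: 29.7
```

Emit:
send_rows(plan=[[[0, 0, 0.15, 0, 0, 0], [0, 0, 0.3, 0, 0, 0], [0, 0, 0.3, 0, 0, 0]]])

```text
clock: 10.1
tool_pos: [0.4602, -0.0275, 0.0465]
orientation: [180.0, 0.0, -14.0]
force: [0.8, 0.3, -2.7]
opening: 0.0177
gripper_force: 29.7
```

Emit:
send_rows(plan=[[[0, 0, 0.1, 0, 0, 0], [0, 0, 0.2, 0, 0, 0], [0, 0, 0.2, 0, 0, 0]]])

```text
clock: 10.35
tool_pos: [0.4603, -0.0275, 0.0445]
orientation: [180.0, 0.0, -14.0]
force: [0.9, -0.4, -2.0]
opening: 0.0173
gripper_force: 29.7
```

Emit:
send_rows(plan=[[[0, 0, 0.1, 0, 0, 0], [0, 0, 0.2, 0, 0, 0], [0, 0, 0.2, 0, 0, 0]]])

```text
clock: 10.6
tool_pos: [0.4603, -0.0274, 0.0426]
orientation: [-180.0, 0.0, -14.0]
force: [-1.9, 2.3, 0.4]
opening: 0.0177
gripper_force: 29.7
```

Emit:
send_rows(plan=[[[0, 0, 0.1, 0, 0, 0], [0, 0, 0.2, 0, 0, 0], [0, 0, 0.2, 0, 0, 0]]])

```text
clock: 10.85
tool_pos: [0.4603, -0.0272, 0.0405]
orientation: [-180.0, 0.0, -14.0]
force: [-4.1, 3.8, 1.8]
opening: 0.0177
gripper_force: 30.0
```

Run:
```python
from h import *
import pickle
o=sync();print(o["tool_pos"],o["orientation"],o["force"],o["moment"])
s=snap("scene","pics/scene6.png");pickle.dump(s,open("v6.pkl","wb"))
```

```text
[ 0.46025563 -0.0272247   0.04052907] [-1.79987377e+02  4.25903709e-03 -1.40041604e+01] [-4.14876774  3.77082371  1.8262972 ] [1.14948509 0.91754229 0.24052386]
```

Emit:
send_rows(plan=[[[-0.12, -0.07, 0, 0, 0, 0], [-0.12, -0.07, 0, 0, 0, 0], [-0.12, -0.07, 0, 0, 0, 0]]])

```text
clock: 11.15
tool_pos: [0.4599, -0.0265, 0.0408]
orientation: [-180.0, -0.1, -14.0]
force: [-0.6, 0.4, -0.5]
opening: 0.0177
gripper_force: 30.0
```

Emit:
send_rows(plan=[[[0, 0, 0.1, 0, 0, 0], [0, 0, 0.2, 0, 0, 0], [0, 0, 0.2, 0, 0, 0]]])

```text
clock: 11.4
tool_pos: [0.4596, -0.0264, 0.0386]
orientation: [-180.0, -0.0, -14.0]
force: [-0.8, 1.2, 1.6]
opening: 0.0177
gripper_force: 30.0
```

Emit:
send_rows(plan=[[[-0.05, -0.03, 0.1, 0, 0, 0], [-0.05, -0.03, 0.2, 0, 0, 0], [-0.05, -0.03, 0.2, 0, 0, 0]]])

```text
clock: 11.65
tool_pos: [0.4593, -0.026, 0.0366]
orientation: [-180.0, -0.0, -14.0]
force: [1.5, 0.6, 1.4]
opening: 0.0179
gripper_force: 30.0
```

Emit:
send_rows(plan=[[[0, 0, 0.1, 0, 0, 0], [0, 0, 0.1, 0, 0, 0]]])

```text
clock: 11.82
tool_pos: [0.4591, -0.026, 0.0356]
orientation: [-180.0, -0.0, -14.0]
force: [1.4, -0.4, 1.2]
opening: 0.0177
gripper_force: 30.0
```

Emit:
send_rows(plan=[[[0, 0, 0.1, 0, 0, 0], [0, 0, 0.1, 0, 0, 0]]])

```text
clock: 11.98
tool_pos: [0.4589, -0.026, 0.0345]
orientation: [-180.0, -0.0, -14.0]
force: [0.4, 1.3, 1.3]
opening: 0.0177
gripper_force: 30.0
```

Run:
```python
from h import *
import pickle
o=sync();print(o["tool_pos"],o["orientation"],o["force"],o["moment"])
s=snap("scene","pics/scene7.png");pickle.dump(s,open("v7.pkl","wb"))
I=cv2.resize(s["img"][180:217,217:266][:,:,::-1],(795,600),interpolation=cv2.INTER_NEAREST)
cv2.imwrite("pics/c7.png",I)
```

```text
[ 0.45894232 -0.02604578  0.03450343] [-1.79998371e+02 -2.03243501e-03 -1.40146486e+01] [0.35009774 1.34910868 1.28713132] [ 0.11032289 -0.69287494  0.08203954]
```

View pics/c7.png

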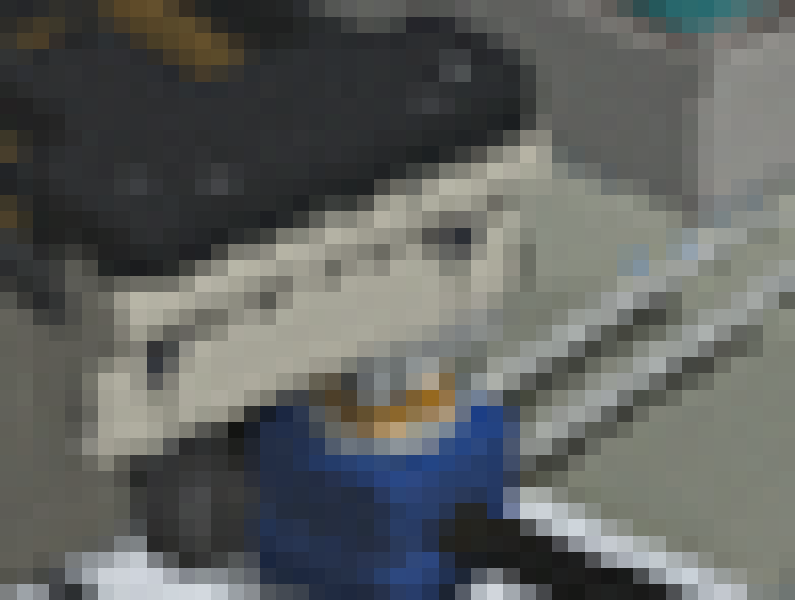

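Run:
```python
from h import *
sync()
rows(mk(.4589,-.026,.0828,-14),mk(.4669,-.0305,.0828,-12))
```

```text
[-0.0, -0.0, -4.82, 0.0, -0.0, -0.0]
[0.88, 0.24, -4.82, 0.0, -0.0, -2.0]
```

Emit:
send_rows(plan=[[[0, 0, -1.5, 0, 0, 0], [0, 0, -3, 0, 0, 0], [0, 0, -4.8, 0, 0, 0], [0.88, 0.24, -4.82, 0, 0, -2], [0.88, 0.24, -4.82, 0, 0, -2], [0.88, 0.24, -4.82, 0, 0, -2], [0.88, 0.24, -4.82, 0, 0, -2], [0.88, 0.24, -4.82, 0, 0, -2]]])

```text
clock: 12.7
tool_pos: [0.4656, -0.0308, 0.0819]
orientation: [179.9, 0.1, -12.1]
force: [0.4, -0.2, -2.5]
opening: 0.0177
gripper_force: 30.0
```

Run:
```python
from h import *
import pickle
o=sync();print(o["tool_pos"],o["orientation"],o["force"],o["moment"])
s=snap("scene","pics/scene8.png");pickle.dump(s,open("v8.pkl","wb"))
s4=pickle.load(open("v4.pkl","rb"))[0]
g=s["img"].mean(2).astype(int)
print("     ",*[f"{u:3d}" for u in range(236,258)])
for v in range(174,196):print(v,"|",*[f"{x:3d}" for x in g[v,236:258]])
k=4
A=cv2.resize(s4["img"],None,fx=k,fy=k,interpolation=cv2.INTER_CUBIC);B=cv2.resize(s["img"],None,fx=k,fy=k,interpolation=cv2.INTER_CUBIC)
P=A[186*k:193*k,241*k:252*k]
r=cv2.matchTemplate(B[176*k:200*k,232*k:262*k],P,cv2.TM_CCOEFF_NORMED);_,m,_,l=cv2.minMaxLoc(r);print(m,l[0]/k+232-241,l[1]/k+176-186)
```

```text
[ 0.46563222 -0.03076861  0.081938  ] [ 1.79944788e+02  1.21476252e-01 -1.20710544e+01] [ 0.35899143 -0.20313457 -2.47416605] [0.05381159 0.07856518 0.01709245]
      236 237 238 239 240 241 242 243 244 245 246 247 248 249 250 251 252 253 254 255 256 257
174 |  35  34  32  64  96  92 133 169 166 159 147 143 131  93  78 137 144  86  83  88  84  72
175 |  37  41  74 135 153 136 165 157 141 121 100 102  97  70 101 168 139  87  88  86  85  78
176 | 105 110 140 167 158 147 141 121 102 110 112 117  97  61 119 166 135  73  83  82  85  82
177 | 166 166 158 143 119 112 123 107 130 160 161 147 105 100 141 162 134  72  84  84  84  78
178 | 146 141 120 101 108 130 161 158 157 156 154 158 147 138 160 162 136  64  75  82  87  83
179 | 109 122 107 128 159 156 156 154 153 153 153 157 148 144 160 157 119  61  70  80  77  80
180 | 132 161 157 157 155 154 153 154 153 155 154 157 150 144 149 125 104 104  89  77  67  70
181 | 159 155 155 155 154 153 153 155 156 156 154 146 135 132 122  81  89 101 112 106  89  75
182 | 154 152 153 155 153 155 156 151 144 148 141 122 103 110 117  84  90  89  93 102 112 108
[... 551 characters left out ...]
1  91  91  91
189 | 133 135 136 136 131 119 119 132 131 132 132 134 136 130 108  99  88  87  89  90  89  91
190 | 132 132 132 133 133 134 134 133 133 134 132 132 132 134 137 128 109 100  88  86  88  88
191 | 126 125 126 128 133 132 134 135 134 135 134 134 132 132 133 134 137 128 108 109 102  87
192 | 116 117 118 122 127 127 127 126 128 130 133 132 131 132 133 132 134 134 137 138 127 107
193 | 118 118 119 118 118 118 118 118 118 123 128 128 128 128 127 128 129 133 135 134 136 138
194 | 118 117 118 119 119 119 120 119 118 116 118 116 117 116 118 118 122 128 128 128 128 128
195 | 116 117 118 118 117 119 118 118 118 119 118 117 117 118 119 118 119 119 117 121 122 118
0.5214084386825562 -1.0 -1.5
```

Run:
```python
from h import *
import pickle
s=pickle.load(open("v8.pkl","rb"))
def pts(x,y,z,yaw,th,L):
    W=R.from_euler("xyz",[0,-th,yaw],degrees=True)
    g=np.array([x,y,z+.0294])
    return np.array([proj(s,g+W.apply([L+dx,dy,-.013])) for dx,dy in[(-.0145,-.0145),(.0145,-.0145)]])
b=pts(.4669,-.0305,.0828,-12.03,0,.0797)
print(b)
for th in(5,6,7,8,9):
  for L in (.0797,):print(th,L,(pts(.4656,-.0308,.0819,-12.07,th,L)-b).round(2).tolist())
```

```text
[[241.3 191.3]
 [249.5 187.8]]
5 0.0797 [[0.1, -1.5], [0.1, -2.3]]
6 0.0797 [[0.1, -1.9], [0.1, -2.9]]
7 0.0797 [[0.1, -2.3], [0.1, -3.4]]
8 0.0797 [[0.2, -2.7], [0.1, -4.0]]
9 0.0797 [[0.2, -3.1], [0.1, -4.5]]
```

```bash
cat >> h.py <<'E'
def wr(mx,my,mz,psi,tilt=7,L=.0812):
    a=np.radians(psi);r=R.from_euler("xyz",[180,tilt,psi],degrees=True)
    G=np.array([mx-L*np.cos(a),my-L*np.sin(a),mz+.013]); return Tm(G+.0294*r.as_matrix()[:,2],r)
E
python3 - <<'E'
from h import *
o=sync();print(o["tool_pos"],o["force"])
rows(wr(.538,-.0458,.090,-22),wr(.538,-.0458,.0665,-22))
print(load()[:3,3])
E
```

```text
[ 0.46584595 -0.03070246  0.08206415] [-0.46590556  0.13578201 -2.8298111 ]
[-0.98, -1.5, 0.82, 0.7, -6.9, 9.9]
[-0.97, -1.5, 3.17, 0.7, -6.9, 9.9]
[ 0.45943049 -0.01402202  0.05036896]
```

Emit:
send_rows(plan=[[[-0.5, -0.7, 0.4, 0.3, -3.4, 5], [-0.98, -1.5, 0.8, 0.7, -6.9, 9.9], [-0.98, -1.5, 0.8, 0.7, -6.9, 9.9], [-0.97, -1.5, 1.8, 0.7, -6.9, 9.9], [-0.97, -1.5, 2.7, 0.7, -6.9, 9.9], [-0.97, -1.5, 3.17, 0.7, -6.9, 9.9], [-0.97, -1.5, 3.17, 0.7, -6.9, 9.9], [-0.97, -1.5, 3.17, 0.7, -6.9, 9.9]]])

```text
clock: 13.42
tool_pos: [0.4598, -0.0141, 0.0508]
orientation: [-179.9, 6.9, -21.9]
force: [-0.1, -0.4, -2.9]
opening: 0.0175
gripper_force: 30.0
```

Run:
```python
from h import *
import pickle
o=sync();print(o["tool_pos"],o["orientation"],o["force"],o["moment"])
s=snap("scene","pics/scene9.png");pickle.dump(s,open("v9.pkl","wb"))
g=s["img"];print("     ",*[f"{u:3d}" for u in range(234,252)])
for q in(0,2):
  for v in range(192,209):print(v,"|",*[f"{x:3d}" for x in g[v,234:252,q]])
# predicted head corners if level, and nut corners
for z in(.0665,):
  for i,j in[(-1,-1),(1,-1)]:
    a=np.radians(-22);print(proj(s,[.538+.0145*(i*np.cos(a)-j*np.sin(a)),-.0458+.0145*(i*np.sin(a)+j*np.cos(a)),z]))
T=load();dn=np.eye(4)
rows(wr(.538,-.0458,.0630,-22))
```

```text
[ 0.45979703 -0.01406779  0.05075735] [-179.94540247    6.94817087  -21.87476472] [-0.07019361 -0.43907293 -2.92661887] [-0.17030523 -0.48846494  0.03459646]
      234 235 236 237 238 239 240 241 242 243 244 245 246 247 248 249 250 251
192 | 159 159 160 160 161 161 160 154 139 149 164 158 140 119 120 122 124 122
193 | 162 161 161 162 163 164 165 156 137 148 164 153 125 120 120 123 120 122
194 | 162 164 163 157 155 148 146 150 146 150 152 132 119 124 119 120 121 121
195 | 154 148 127 114 114 102 101 130 144 143 132 115 145 143 118 121 120 120
196 | 118 104  60  95 106 101 107 103 118 138 125 103 139 144 116 119 121 122
197 | 118 121 103 119 145 153 109 101 126 148 137 109 122 122 116 120 119 117
198 | 133 138 106  55 131 174 105 117 119 118 120 112 113 127 112 117 117 117
199 | 114 120 103  56  91 118 101 122 123 121 121 116 116 130 111 118 113 124
200 |  95 115 107  63  99 124 103 124 123 123 130 130 114 118 111 119 125 151
201 |  60  53  62  64 104 131 106 127 125 111 119 137 113 108 130 142 149 145
202 |  52  54  61  69 104 129  94 111 114 110  98 100 122 144 153 150 112  77
203 | 
[... 1150 characters left out ...]
4 110 121 152
201 |  61  54  57  62 109 137 112 131 123 107 118 135 107  99 123 140 149 146
202 |  53  51  43  45  98 126  92 103  84  50  52  89 116 141 154 152 112  73
203 |  53  53  45  31  52  64  33  34  36  43  63 104 144 164 129  88  57  77
204 |  58  66  63  44  31  35  45  48  45  42  75 130 148 121  60  59  89 114
205 |  70  81  91  82  43  37  47  57  72  91 116 129 126 122  89  88 125 143
206 |  72  83 102 102  87  70  93 119 134 145 144 134 130 128 114 120 157 150
207 |  66  94 114 103 124 116 134 149 145 137 124 128 121 107 109 133 135  87
208 |  66  76  93 104 110 119 118 114 121 129 124 112 104 101 103  92  58  63
[238.1 202.7]
[247.4 199.8]
[0.01, 0.01, 0.4, -0.0, -0.1, 0.1]
```

Emit:
send_rows(plan=[[[0, 0, 0.2, 0, 0, 0], [0, 0, 0.4, 0, 0, 0], [0, 0, 0.4, 0, 0, 0]]])

```text
clock: 13.72
tool_pos: [0.4599, -0.0136, 0.0471]
orientation: [-179.9, 6.9, -21.9]
force: [0.4, -0.5, -3.2]
opening: 0.0175
gripper_force: 30.0
```

Run:
```python
from h import *
o=sync();print(o["tool_pos"],o["orientation"],o["force"],o["moment"])
rows(wr(.538,-.0458,.0590,-22))
```

```text
[ 0.45989615 -0.01361355  0.04705062] [-179.88857753    6.92160747  -21.91812858] [ 0.35269587 -0.48040086 -3.21437076] [-0.20716953 -0.39863936  0.03221695]
[0.02, 0.06, 0.42, -0.1, -0.1, 0.1]
```

Emit:
send_rows(plan=[[[0.02, 0.04, 0.1, 0, 0, 0], [0.03, 0.06, 0.2, 0, 0, 0], [0.03, 0.06, 0.2, 0, 0, 0]]])

```text
clock: 13.97
tool_pos: [0.46, -0.0142, 0.0451]
orientation: [-179.9, 6.9, -21.9]
force: [0.2, -0.2, -1.9]
opening: 0.0176
gripper_force: 30.0
```

Emit:
send_rows(plan=[[[0.01, 0, 0.1, 0, 0, 0], [0.02, 0, 0.2, 0, 0, 0], [0.02, 0, 0.2, 0, 0, 0]]])

```text
clock: 14.22
tool_pos: [0.4598, -0.0141, 0.0432]
orientation: [-179.9, 6.9, -21.9]
force: [-1.3, 1.1, 1.1]
opening: 0.0176
gripper_force: 30.0
```

Emit:
send_rows(plan=[[[0.01, 0, 0.1, 0, 0, 0], [0.02, 0, 0.15, 0, 0, 0], [0.02, 0, 0.15, 0, 0, 0]]])

```text
clock: 14.47
tool_pos: [0.4597, -0.0142, 0.0415]
orientation: [-179.9, 6.9, -21.9]
force: [-3.1, 2.5, 1.5]
opening: 0.0179
gripper_force: 30.0
```

Emit:
send_rows(plan=[[[-0.02, 0, -0.2, 0, 0, 0], [-0.16, -0.05, -0.2, 0, 0, 0], [-0.14, -0.05, -0.1, 0, 0, 0], [-0.14, -0.05, 0, 0, 0, 0], [-0.14, -0.05, 0, 0, 0, 0]]])

```text
clock: 14.88
tool_pos: [0.4585, -0.0133, 0.0414]
orientation: [-179.9, 7.0, -21.9]
force: [0.4, -0.3, -3.4]
opening: 0.0176
gripper_force: 30.0
```

Emit:
send_rows(plan=[[[0.01, 0, 0.1, 0, 0, 0], [0.02, 0, 0.15, 0, 0, 0], [0.02, 0, 0.15, 0, 0, 0]]])

```text
clock: 15.13
tool_pos: [0.4587, -0.0133, 0.0401]
orientation: [-179.9, 6.9, -21.9]
force: [0.3, 0.7, -3.1]
opening: 0.0176
gripper_force: 30.0
```

Run:
```python
from h import *
import pickle
o=sync();print(o["tool_pos"],o["orientation"],o["force"],o["moment"])
s=snap("scene","pics/scene10.png");pickle.dump(s,open("v10.pkl","wb"))
g=s["img"];print("     ",*[f"{u:3d}" for u in range(234,252)])
for v in range(198,210):print(v,"|",*[f"{int(x):4d}" for x in g[v,234:252,0].astype(int)-g[v,234:252,2]])
```

```text
[ 0.45867585 -0.01327903  0.04005163] [-179.91197457    6.94075764  -21.92371451] [ 0.28397282  0.68596617 -3.06786492] [-0.20751498 -0.38920887  0.00460666]
      234 235 236 237 238 239 240 241 242 243 244 245 246 247 248 249 250 251
198 |   15   15   14   15   14   13   11   10    8    4    2   -3   -2    4    5    6    7    9
199 |   13   13    9    5    4    2   -2   -3   -3   -2   -2   -2   -1    0    9    7    8    6
200 |    1   -3   -4   -2   -3   -3   -2   -1   -3   -1    0   -2   -1    1   10    9    4   -2
201 |    0   -2   -2   -1   -2   -1   -3    0   -1   -2   -1    0   -1    2    6    0    0   -1
202 |   -1   -2   -1    0   -2    0   -1   -2   -2   -2   -2    1    0    1    0   -3    0    4
203 |    1    1    1    1   -2   -3   -2   -4   -4   -2   -3  -13   -6    3    2    1    5    5
204 |   -8  -13   -3   -1   -2   -5   -1    5    6   32   38  -31  -33  -14    0    9    8    7
205 |  -35  -34   -9    1    5   12   26   41   28   54   56  -43 -101  -88  -36   11    7    1
206 |  -41  -37  -16    4   14   37   38   21   11    1  -28  -76  -93  -93  -52    5    1   -2
207 |  -32  -35  -37  -31  -20  -17  -10  -10  -12  -32  -76  -92  -83  -73  -37   -1    2    0
208 |  -30  -29  -45  -69  -70  -79  -72  -68  -87  -94  -85  -72  -64  -68  -41    0    5    5
209 |  -29  -27  -30  -40  -52  -64  -81  -89  -85  -77  -66  -64  -64  -64  -32   13    9    8
```

Emit:
send_rows(plan=[[[0.01, 0, 0.1, 0, 0, 0], [0.02, 0, 0.2, 0, 0, 0], [0.02, 0, 0.2, 0, 0, 0]]])

```text
clock: 15.43
tool_pos: [0.4586, -0.0132, 0.0381]
orientation: [-179.9, 6.9, -21.9]
force: [-0.3, 0.3, -2.7]
opening: 0.0175
gripper_force: 30.0
```

Emit:
send_rows(plan=[[[0.01, 0, 0.1, 0, 0, 0], [0.02, 0, 0.2, 0, 0, 0], [0.02, 0, 0.2, 0, 0, 0]]])

```text
clock: 15.68
tool_pos: [0.4585, -0.0132, 0.036]
orientation: [-179.9, 6.9, -21.9]
force: [-0.3, 0.1, -2.8]
opening: 0.0177
gripper_force: 30.0
```

Emit:
send_rows(plan=[[[0.01, 0, 0.05, 0, 0, 0], [0.01, 0, 0.1, 0, 0, 0], [0.01, 0, 0.1, 0, 0, 0]]])

```text
clock: 15.93
tool_pos: [0.4586, -0.0132, 0.0351]
orientation: [-179.9, 6.9, -21.9]
force: [-0.0, 0.2, -1.9]
opening: 0.0175
gripper_force: 30.0
```

Run:
```python
from h import *
import pickle
o=sync();print(o["tool_pos"],o["orientation"],o["force"],o["moment"])
s=snap("scene","pics/scene11.png");pickle.dump(s,open("v11.pkl","wb"))
g=s["img"];print("     ",*[f"{u:3d}" for u in range(234,252)])
for v in range(200,210):print(v,"|",*[f"{int(x):4d}" for x in g[v,234:252,0].astype(int)-g[v,234:252,2]])
```

```text
[ 0.45863136 -0.01320233  0.03514436] [-179.90220901    6.93223082  -21.92457746] [-0.04068299  0.1961112  -1.90104345] [-0.24136726 -0.453924   -0.02266694]
      234 235 236 237 238 239 240 241 242 243 244 245 246 247 248 249 250 251
200 |   15   15   14   13   15   15   10    6    3    2   -1   -1   -3    1   10    9    5   -2
201 |   10    7    3    3    3    5   -3   -2   -2   -2   -2    1   -3    1    7    1    0   -2
202 |   -2   -3   -3   -2   -3   -3   -3   -3   -2   -1   -1   -1   -1   -1    0   -3    1    5
203 |   -1   -1   -1    0   -1   -3   -2   -2   -1    0   -2    0    1    0    0    1    4    7
204 |   -2   -5    1   -1   -2   -2   -2   -1   -2    2    2   -4  -13   -8   -3    9    8    7
205 |  -14  -24   -2    2    1    0   -1   -2    0    3   -1  -18  -55  -71  -39   10    5    0
206 |  -43  -39  -17    1    4    2    4    4    6    0  -36  -65  -76  -96  -54    5    1   -3
207 |  -32  -37  -31  -14   -3   -7  -20  -10  -10  -28  -75  -93  -83  -74  -36    0    1    1
208 |  -29  -31  -32  -37  -46  -65  -74  -67  -86  -96  -86  -75  -66  -69  -40   -1    3    5
209 |  -30  -28  -29  -39  -55  -67  -82  -90  -87  -76  -65  -63  -63  -62  -31   12   11    8
```

Brass is now hidden, so the socket is going down over the nut. I'll press on until it seats.

Emit:
send_rows(plan=[[[0.01, 0, 0.05, 0, 0, 0], [0.01, 0, 0.1, 0, 0, 0], [0.01, 0, 0.1, 0, 0, 0]]])

```text
clock: 16.23
tool_pos: [0.4586, -0.0132, 0.0341]
orientation: [-179.9, 6.9, -21.9]
force: [0.7, -0.7, -3.2]
opening: 0.0175
gripper_force: 30.0
```

Emit:
send_rows(plan=[[[0.01, 0, 0.05, 0, 0, 0], [0.01, 0, 0.1, 0, 0, 0], [0.01, 0, 0.1, 0, 0, 0]]])

```text
clock: 16.48
tool_pos: [0.4586, -0.0132, 0.0331]
orientation: [-179.9, 6.9, -21.9]
force: [-0.1, -0.1, -3.3]
opening: 0.0177
gripper_force: 30.0
```

Emit:
send_rows(plan=[[[0.01, 0, 0.05, 0, 0, 0], [0.01, 0, 0.1, 0, 0, 0], [0.01, 0, 0.1, 0, 0, 0]]])

```text
clock: 16.73
tool_pos: [0.4587, -0.0131, 0.0322]
orientation: [-179.9, 6.9, -21.9]
force: [-0.4, 0.1, -1.9]
opening: 0.0177
gripper_force: 30.0
```

Emit:
send_rows(plan=[[[0.01, 0, 0.05, 0, 0, 0], [0.01, 0, 0.1, 0, 0, 0], [0.01, 0, 0.1, 0, 0, 0]]])

```text
clock: 16.98
tool_pos: [0.4586, -0.0131, 0.0313]
orientation: [-179.9, 6.9, -21.9]
force: [-0.6, -0.2, -0.1]
opening: 0.0175
gripper_force: 30.0
```

Run:
```python
from h import *
o=sync();print(o["tool_pos"],o["orientation"],o["force"],o["moment"])
```

```text
[ 0.45861834 -0.01311222  0.03128968] [-179.89633701    6.92316746  -21.91588858] [-0.59025372 -0.15618761 -0.14906269] [-0.04506349 -0.03817621  0.01005534]
```

Emit:
send_rows(plan=[[[0.01, 0, 0.05, 0, 0, 0], [0.01, 0, 0.08, 0, 0, 0], [0.01, 0, 0.08, 0, 0, 0]]])

```text
clock: 17.23
tool_pos: [0.4585, -0.0131, 0.0305]
orientation: [-179.9, 6.9, -21.9]
force: [-2.8, 1.4, 2.5]
opening: 0.0172
gripper_force: 30.0
```

```bash
cat >> h.py <<'E'
def arc(cx,cy,angs,dz=0):
    "rows for clockwise turn of the commanded pose about the upright axis at (cx,cy)"
    C=load();o=np.array([cx,cy,0])
    ts=[]
    for a in angs:
        r=R.from_euler("z",-a,degrees=True).as_matrix();M=np.eye(4);M[:3,:3]=r@C[:3,:3];M[:3,3]=o+r@(C[:3,3]-o)+[0,0,dz];ts.append(M)
    rows(*ts)
E
python3 - <<'E'
from h import *
import pickle
o=sync();print(o["tool_pos"],o["orientation"],o["force"],o["moment"])
s=snap("scene","pics/scene12.png");pickle.dump(s,open("v12.pkl","wb"))
# mouth from tool pose
T=load();L=.0812
W=T[:3,:3]@R.from_euler("y",7,degrees=True).as_matrix() # wrench x
print("wrench x",W[:,0]); G=T[:3,3]-.0294*T[:3,2];M=G+L*W[:,0];print("axis",M)
arc(M[0],M[1],[2,4,6,8,10,12])
E
```

```text
[ 0.4585461  -0.01310324  0.03054973] [-179.89517031    6.92656746  -21.91558621] [-2.77440989  1.44522473  2.50012109] [0.20101433 0.4227591  0.01227883]
wrench x [ 0.92765075 -0.37344671  0.00128144]
axis [ 0.53714059 -0.04480036  0.05983916]
[0.01, -0.3, -0.0, 0.2, 0.0, 2.0]
[0.02, -0.59, -0.0, 0.5, 0.0, 4.0]
[0.05, -0.89, -0.0, 0.7, 0.0, 6.0]
[0.08, -1.18, -0.01, 1.0, 0.0, 7.9]
[0.13, -1.47, -0.01, 1.2, 0.0, 9.9]
[0.19, -1.76, -0.02, 1.4, 0.0, 11.9]
```

Run:
```python
from h import *
o=sync();C=load();p=np.array([.5371,-.0448,.05])
r=R.from_rotvec(-2*C[:3,1],degrees=True).as_matrix();M=np.eye(4);M[:3,:3]=r@C[:3,:3];M[:3,3]=p+r@(C[:3,3]-p)
rows(M)
```

```text
[-0.1, 0.0, -0.29, -0.0, -2.0, -0.0]
```

Emit:
send_rows(plan=[[[-0.05, 0, -0.15, 0, -1, 0], [-0.1, 0, -0.29, 0, -2, 0], [-0.1, 0, -0.29, 0, -2, 0]]])

```text
clock: 17.53
tool_pos: [0.4582, -0.0129, 0.0335]
orientation: [-179.9, 9.0, -21.9]
force: [-2.8, 0.3, 1.2]
opening: 0.0177
gripper_force: 30.0
```

Run:
```python
from h import *
o=sync();print(o["tool_pos"],o["orientation"],o["force"],o["moment"])
arc(.5373,-.0449,[2,4,6,8])
```

```text
[ 0.45822174 -0.01294197  0.03351646] [-179.90561576    8.97999129  -21.92645441] [-2.82828157  0.34756002  1.23477917] [-0.03239182 -0.02209768  0.02039971]
[0.01, -0.3, -0.0, 0.3, 0.0, 2.0]
[0.02, -0.59, -0.0, 0.6, 0.0, 4.0]
[0.05, -0.89, -0.01, 0.9, 0.0, 5.9]
[0.08, -1.19, -0.01, 1.2, 0.0, 7.9]
```

Emit:
send_rows(plan=[[[0.01, -0.3, 0, 0.3, 0, 2], [0.02, -0.59, 0, 0.6, 0, 4], [0.05, -0.89, -0.01, 0.9, 0, 6], [0.08, -1.19, -0.01, 1.2, 0, 7.9], [0.08, -1.19, -0.01, 1.2, 0, 7.9]]])

```text
clock: 17.95
tool_pos: [0.4628, -0.0021, 0.0332]
orientation: [-180.0, 9.0, -30.0]
force: [-3.2, 0.0, 1.0]
opening: 0.0175
gripper_force: 30.0
```

Emit:
send_rows(plan=[[[0.01, -0.3, 0, 0.3, 0, 2], [0.02, -0.59, 0, 0.6, 0, 4], [0.02, -0.59, 0, 0.6, 0, 4]]])

```text
clock: 18.2
tool_pos: [0.4659, 0.003, 0.0332]
orientation: [-180.0, 9.0, -34.0]
force: [-2.7, 2.4, -0.2]
opening: 0.0171
gripper_force: 30.0
```

```bash
cat > st.py <<'E'
from h import *
o=sync();C=load();c=np.array([.5373,-.0449,.05])
d=o["tool_pos"]-c;t=np.cross(d,[0,0,1]);t/=np.linalg.norm(t)
print("clk",o["clock"],"pos",o["tool_pos"].round(4),"rpy",o["orientation"].round(1),"az",round(np.degrees(np.arctan2(d[1],d[0])),1),"r",np.hypot(*d[:2]).round(4),"Ftan",(-o["force"]@t).round(1),"Frad",(o["force"][:2]@d[:2]/np.hypot(*d[:2])).round(1),"Fz",o["force"][2].round(1),
 "Mz@nut",round(-(np.cross(d,o["force"])+o["moment"])[2],3)*-1,"Mz",o["moment"][2].round(3))
E
python3 st.py
```

```text
clk 18.2 pos [0.4659 0.003  0.0332] rpy [-180.    9.  -34.] az 146.1 r 0.086 Ftan -0.5 Frad 3.6 Fz -0.2 Mz@nut 0.106 Mz 0.151
```

Emit:
send_rows(plan=[[[0.01, -0.3, 0, 0.3, 0, 2], [0.02, -0.59, 0, 0.6, 0, 4], [0.02, -0.59, 0, 0.6, 0, 4]]])

```text
clock: 18.45
tool_pos: [0.4694, 0.0079, 0.0332]
orientation: [-180.0, 9.0, -38.0]
force: [-3.5, 3.2, 1.1]
opening: 0.0177
gripper_force: 30.0
```

```bash
python3 st.py
```

```text
clk 18.45 pos [0.4694 0.0079 0.0332] rpy [-180.    9.  -38.] az 142.1 r 0.086 Ftan -0.4 Frad 4.7 Fz 1.1 Mz@nut 0.158 Mz 0.19
```

Emit:
send_rows(plan=[[[0.01, -0.3, 0, 0.3, 0, 2], [0.02, -0.59, 0, 0.6, 0, 4], [0.02, -0.59, 0, 0.6, 0, 4]]])

```text
clock: 18.7
tool_pos: [0.4733, 0.0126, 0.0332]
orientation: [180.0, 9.0, -42.0]
force: [-3.4, 3.7, 0.8]
opening: 0.0177
gripper_force: 30.1
```

```bash
python3 st.py
```

```text
clk 18.7 pos [0.4733 0.0126 0.0332] rpy [180.   9. -42.] az 138.0 r 0.086 Ftan -0.4 Frad 5.0 Fz 0.8 Mz@nut 0.146 Mz 0.183
```

Emit:
send_rows(plan=[[[-0.03, -0.3, 0, 0.3, 0, 2], [-0.02, -0.59, 0, 0.6, 0, 4], [-0.02, -0.59, 0, 0.6, 0, 4]]])

```text
clock: 18.95
tool_pos: [0.4776, 0.0171, 0.0333]
orientation: [180.0, 8.9, -46.1]
force: [-2.2, 3.7, -0.8]
opening: 0.0178
gripper_force: 30.1
```

```bash
python3 st.py
```

```text
clk 18.95 pos [0.4776 0.0171 0.0333] rpy [180.    8.9 -46.1] az 133.9 r 0.0861 Ftan -1.0 Frad 4.2 Fz -0.8 Mz@nut 0.101 Mz 0.184
```

Emit:
send_rows(plan=[[[0.01, -0.3, 0, 0.3, 0, 2], [0.02, -0.59, 0, 0.6, 0, 4], [0.02, -0.59, 0, 0.6, 0, 4]]])

```text
clock: 19.2
tool_pos: [0.4821, 0.0212, 0.0333]
orientation: [180.0, 8.9, -50.1]
force: [-2.1, 5.9, 0.4]
opening: 0.0177
gripper_force: 30.1
```

```bash
python3 st.py
```

```text
clk 19.2 pos [0.4821 0.0212 0.0333] rpy [180.    8.9 -50.1] az 129.9 r 0.0862 Ftan -2.2 Frad 5.9 Fz 0.4 Mz@nut 0.038 Mz 0.226
```

Emit:
send_rows(plan=[[[0, -0.28, 0, 0.3, 0, 2], [0, -0.55, 0, 0.6, 0, 4], [0, -0.55, 0, 0.6, 0, 4]]])

```text
clock: 19.45
tool_pos: [0.4867, 0.025, 0.0334]
orientation: [180.0, 8.9, -54.1]
force: [-0.8, 5.7, -0.8]
opening: 0.0177
gripper_force: 30.2
```

```bash
python3 st.py
```

```text
clk 19.45 pos [0.4867 0.025  0.0334] rpy [180.    8.9 -54.1] az 125.9 r 0.0862 Ftan -2.7 Frad 5.1 Fz -0.8 Mz@nut 0.054 Mz 0.287
```

Emit:
send_rows(plan=[[[0, -0.3, 0, 0.3, 0, 2], [0.01, -0.59, 0, 0.6, 0, 4], [0.01, -0.59, 0, 0.6, 0, 4]]])

```text
clock: 19.7
tool_pos: [0.4918, 0.0285, 0.0334]
orientation: [180.0, 8.9, -58.2]
force: [-0.6, 7.1, -0.5]
opening: 0.0175
gripper_force: 30.2
```

```bash
python3 st.py
```

```text
clk 19.7 pos [0.4918 0.0285 0.0334] rpy [180.    8.9 -58.2] az 121.8 r 0.0864 Ftan -3.2 Frad 6.3 Fz -0.5 Mz@nut -0.066 Mz 0.213
```

Emit:
send_rows(plan=[[[-0.08, -0.05, 0, 0, 0, 0], [-0.08, -0.05, 0, 0, 0, 0]]])

```text
clock: 19.87
tool_pos: [0.4918, 0.0286, 0.0336]
orientation: [180.0, 8.9, -58.1]
force: [0.4, 2.3, -1.2]
opening: 0.0176
gripper_force: 30.1
```

```bash
python3 st.py
```

```text
clk 19.8667 pos [0.4918 0.0286 0.0336] rpy [180.    8.9 -58.1] az 121.8 r 0.0864 Ftan -1.5 Frad 1.7 Fz -1.2 Mz@nut 0.138 Mz 0.267
```

Emit:
send_rows(plan=[[[0, -0.3, 0, 0.3, 0, 2], [0.01, -0.59, 0, 0.6, 0, 4], [0.01, -0.59, 0, 0.6, 0, 4]]])

```text
clock: 20.12
tool_pos: [0.4971, 0.0318, 0.0336]
orientation: [179.9, 8.9, -62.3]
force: [1.6, 3.7, -1.3]
opening: 0.0174
gripper_force: 30.2
```

```bash
python3 st.py; python3 -c "
from h import *
o=ctrl.get_obs();print(o['force'],o['moment'],o['joint_pos'])"
```

```text
clk 20.1167 pos [0.4971 0.0318 0.0336] rpy [179.9   8.9 -62.3] az 117.7 r 0.0866 Ftan -3.1 Frad 2.5 Fz -1.3 Mz@nut -0.05 Mz 0.22
[ 1.58427382  3.70194116 -1.31244297] [ 0.62817728 -1.11881437  0.22032483] [ 18.35825717  16.93424659 -25.38316714 -11.47445762 -49.75935585
  16.9444749 ]
```

```bash
sed -i 's/np.cross(d,o\["force"\])/np.cross(d-.25*C[:3,2],o["force"])/' st.py; python3 st.py
```

```text
clk 20.1167 pos [0.4971 0.0318 0.0336] rpy [179.9   8.9 -62.3] az 117.7 r 0.0866 Ftan -3.1 Frad 2.5 Fz -1.3 Mz@nut 0.071 Mz 0.22
```

Emit:
send_rows(plan=[[[-0.03, -0.3, 0.03, 0.3, 0, 2], [-0.03, -0.6, 0.05, 0.6, 0, 4], [-0.03, -0.6, 0.05, 0.6, 0, 4]]])

```text
clock: 20.37
tool_pos: [0.5025, 0.0346, 0.0333]
orientation: [179.9, 8.8, -66.3]
force: [3.4, 2.4, -1.8]
opening: 0.018
gripper_force: 30.2
```

```bash
python3 st.py
```

```text
clk 20.3667 pos [0.5025 0.0346 0.0333] rpy [179.9   8.8 -66.3] az 113.7 r 0.0868 Ftan -4.1 Frad 0.9 Fz -1.8 Mz@nut 0.091 Mz 0.287
```

Emit:
send_rows(plan=[[[0, -0.3, 0, 0.3, 0, 2], [0, -0.6, 0, 0.6, 0, 4], [0, -0.6, 0, 0.6, 0, 4]]])

```text
clock: 20.62
tool_pos: [0.5079, 0.037, 0.0333]
orientation: [179.9, 8.8, -70.3]
force: [4.1, 0.4, -1.9]
opening: 0.0177
gripper_force: 30.3
```

```bash
python3 st.py
```

```text
clk 20.6167 pos [0.5079 0.037  0.0333] rpy [179.9   8.8 -70.3] az 109.7 r 0.087 Ftan -4.0 Frad -1.0 Fz -1.9 Mz@nut 0.068 Mz 0.264
```

Emit:
send_rows(plan=[[[0, -0.38, 0.03, 0.3, 0, 2], [0, -0.66, 0.05, 0.6, 0, 4], [0, -0.66, 0.05, 0.6, 0, 4]]])

```text
clock: 20.87
tool_pos: [0.5135, 0.039, 0.0326]
orientation: [179.8, 8.8, -74.3]
force: [3.4, -0.2, -0.9]
opening: 0.0177
gripper_force: 30.5
```

```bash
python3 st.py
```

```text
clk 20.8667 pos [0.5135 0.039  0.0326] rpy [179.8   8.8 -74.3] az 105.8 r 0.0872 Ftan -3.2 Frad -1.1 Fz -0.9 Mz@nut 0.218 Mz 0.374
```

Emit:
send_rows(plan=[[[0, -0.3, 0, 0.3, 0, 2], [0, -0.6, 0, 0.6, 0, 4], [0, -0.6, 0, 0.6, 0, 4]]])

```text
clock: 21.12
tool_pos: [0.5176, 0.0404, 0.0321]
orientation: [179.6, 8.8, -78.4]
force: [1.0, -0.4, -0.3]
opening: 0.0179
gripper_force: 31.1
```

```bash
python3 st.py
```

```text
clk 21.1167 pos [0.5176 0.0404 0.0321] rpy [179.6   8.8 -78.4] az 103.0 r 0.0875 Ftan -0.9 Frad -0.7 Fz -0.3 Mz@nut 0.708 Mz 0.752
```

Emit:
send_rows(plan=[[[0, -0.15, 0, 0.15, 0, 1], [0, -0.3, 0, 0.3, 0, 2], [0, -0.3, 0, 0.3, 0, 2]]])

```text
clock: 21.37
tool_pos: [0.5209, 0.0412, 0.0321]
orientation: [179.7, 8.8, -80.5]
force: [-0.3, -1.3, -0.2]
opening: 0.0177
gripper_force: 31.1
```

```bash
python3 st.py
```

```text
clk 21.3667 pos [0.5209 0.0412 0.0321] rpy [179.7   8.8 -80.5] az 100.8 r 0.0876 Ftan 0.5 Frad -1.3 Fz -0.2 Mz@nut 0.842 Mz 0.817
```

Emit:
send_rows(plan=[[[0, -0.15, 0, 0.15, 0, 1], [0, -0.3, 0, 0.3, 0, 2], [0, -0.3, 0, 0.3, 0, 2]]])

```text
clock: 21.62
tool_pos: [0.5246, 0.0419, 0.0323]
orientation: [179.7, 8.8, -82.6]
force: [0.2, -0.5, -0.6]
opening: 0.0181
gripper_force: 30.8
```

```bash
python3 st.py
```

```text
clk 21.6167 pos [0.5246 0.0419 0.0323] rpy [179.7   8.8 -82.6] az 98.3 r 0.0877 Ftan -0.1 Frad -0.5 Fz -0.6 Mz@nut 0.682 Mz 0.69
```

Emit:
send_rows(plan=[[[0, 0.3, 0, -0.3, 0, -2], [0, 0.6, 0, -0.6, 0, -4], [0, 0.9, 0, -0.9, 0, -6], [0, 0.9, 0, -0.9, 0, -6]]])

```text
clock: 21.95
tool_pos: [0.5163, 0.0401, 0.0326]
orientation: [179.8, 8.8, -76.3]
force: [2.8, -4.4, -2.8]
opening: 0.0177
gripper_force: 30.3
```

```bash
python3 st.py
```

```text
clk 21.95 pos [0.5163 0.0401 0.0326] rpy [179.8   8.8 -76.3] az 103.9 r 0.0876 Ftan -1.6 Frad -5.0 Fz -2.8 Mz@nut 0.325 Mz 0.407
```

Emit:
send_rows(plan=[[[0, 0.15, 0, -0.15, 0, -1], [0, 0.3, 0, -0.3, 0, -2], [0, 0.3, 0, -0.3, 0, -2]]])

```text
clock: 22.2
tool_pos: [0.5139, 0.0395, 0.0327]
orientation: [179.9, 8.8, -74.4]
force: [4.3, -5.0, -1.1]
opening: 0.0177
gripper_force: 30.1
```

```bash
python3 st.py
```

```text
clk 22.2 pos [0.5139 0.0395 0.0327] rpy [179.9   8.8 -74.4] az 105.5 r 0.0875 Ftan -2.8 Frad -6.0 Fz -1.1 Mz@nut 0.104 Mz 0.247
```

Emit:
send_rows(plan=[[[0.05, 0.04, 0, -0.1, 0, -0.8], [0.11, 0.08, 0, -0.1, 0, -0.8], [0.11, 0.08, 0, -0.1, 0, -0.8]]])

```text
clock: 22.45
tool_pos: [0.513, 0.039, 0.0325]
orientation: [179.9, 8.9, -73.7]
force: [3.7, -0.2, -0.4]
opening: 0.0175
gripper_force: 30.1
```

```bash
python3 st.py; python3 -c "
from h import *
C=load()
for dz in(.004,.010,.017,.025,.04):
  T=C.copy();T[2,3]+=dz;rows(T);json.dump(C.tolist(),open('cmd.json','w'))"
```

```text
clk 22.45 pos [0.513  0.039  0.0325] rpy [179.9   8.9 -73.7] az 106.1 r 0.0874 Ftan -3.5 Frad -1.2 Fz -0.4 Mz@nut 0.083 Mz 0.257
[-0.06, 0.0, -0.4, -0.0, -0.0, -0.0]
[-0.15, 0.0, -0.99, -0.0, -0.0, -0.0]
[-0.26, 0.0, -1.68, -0.0, -0.0, -0.0]
[-0.39, 0.01, -2.47, -0.0, -0.0, -0.0]
[-0.62, 0.01, -3.95, -0.0, -0.0, -0.0]
```

Emit:
send_rows(plan=[[[0, -0.06, 0, 0, 0, 0], [-0.06, -0.06, -0.4, 0, 0, 0], [-0.15, -0.06, -0.99, 0, 0, 0], [-0.26, -0.06, -1.68, 0, 0, 0], [-0.39, -0.05, -2.47, 0, 0, 0], [-0.62, -0.05, -3.95, 0, 0, 0], [-0.9, -0.05, -5.8, 0, 0, 0], [-0.9, -0.05, -5.8, 0, 0, 0]]])

```text
clock: 23.12
tool_pos: [0.5135, 0.0391, 0.0933]
orientation: [179.9, 8.9, -73.7]
force: [1.5, 0.4, -2.7]
opening: 0.0179
gripper_force: 29.6
```

```bash
python3 st.py
python3 - <<'E'
from h import *
import pickle
o=ctrl.get_obs();print(o["moment"])
s=snap("scene","pics/s13.png");t=snap("top","pics/t13.png");pickle.dump((s,t),open("v13.pkl","wb"))
g=s["img"].astype(int)
for v in range(198,209):print(v,"|",*[f"{x:3d}" for x in (g[v,233:250,0]-g[v,233:250,2])])
C=load()
def lvl(mz): return wr(.598,.2597,mz,28.5,9.0)
rows(mk(.50,.15,.11,-20,9),lvl(.085))
E
```

```text
clk 23.1167 pos [0.5135 0.0391 0.0933] rpy [179.9   8.9 -73.7] az 105.8 r 0.0873 Ftan -1.6 Frad -0.0 Fz -2.7 Mz@nut -0.113 Mz -0.035
[-0.44357001 -0.42314424 -0.03513455]
198 |  10   8   7   7   8   8   7   6   7   7   7   6   6   6   7   7   7
199 |   7   7   8   6  11  17   4  -6   2  12  16  11   5   6   7   6   8
200 |   0   1   5   3  27  56   4 -24  -4  43  66  34   2   7   8   8   8
201 |  -2  -2  -5  14  61  86  53  52  64  91 103  46   1   9   9   6   2
202 |  -2  -1  -6  29  82  96 105 123 133 123  98  29   3   6   3   0  -2
203 |   1   2  -7  23  78  79  85 101 116 107  80  21 -11  -5   3   1   1
204 |   3  -6 -13  20  74  68  64  63  65  72  59   9 -28 -33 -15   0   9
205 | -34 -59 -50  12  53  57  66  65  71  88  54   1 -30 -97 -86 -36   9
206 | -69 -87 -77 -20  19  23  31  27  31  54  34 -27 -74 -90 -89 -51   4
207 | -48 -55 -74 -67 -25 -18 -18 -14 -13 -17 -34 -75 -90 -79 -70 -34  -2
208 | -30 -29 -39 -55 -66 -69 -76 -72 -68 -83 -93 -85 -71 -62 -67 -39   0
[-11.15, -1.82, 0.05, -8.2, -0.1, -53.0]
[-16.41, -5.93, 5.01, -15.8, -0.0, -100.9]
```

Run:
```python
from h import *
sync()
rows(mk(.505,.14,.11,-25,9))
```

```text
[-10.04, -2.14, -0.38, -7.4, 0.0, -48.1]
```

Emit:
send_rows(plan=[[[-1.3, -0.3, -0.4, -1, 0, -6.3], [-2.6, -0.6, -0.4, -2, 0, -12.6], [-3.9, -0.9, -0.4, -2.9, 0, -18.9], [-5.2, -1.2, -0.4, -3.9, 0, -25.2], [-6.5, -1.5, -0.4, -4.9, 0, -31.5], [-7.8, -1.7, -0.4, -5.9, 0, -37.8], [-9.1, -2, -0.4, -6.8, 0, -44.1], [-10.04, -2.14, -0.38, -7.4, 0, -48.1]]])

```text
clock: 23.88
tool_pos: [0.5043, 0.1408, 0.1085]
orientation: [179.9, 9.1, -24.6]
force: [0.4, 0.5, -3.1]
opening: 0.0176
gripper_force: 29.6
```

Run:
```python
from h import *
o=sync();print(o["tool_pos"],o["orientation"])
rows(wr(.602,.2615,.07,28.5,9))
print(load()[:3,3])
```

```text
[0.50431378 0.14081788 0.10848027] [179.86000177   9.12795185 -24.61368667]
[-0.41, -8.19, 5.57, -8.2, 0.2, -52.4]
[0.52662574 0.22053172 0.05393863]
```

Emit:
send_rows(plan=[[[0, -1, 0, -1, 0, -6.5], [0, -2, 0, -2, 0, -13], [-0.1, -3.1, 0.5, -3.1, 0.1, -20], [-0.2, -4.2, 1.5, -4.1, 0.1, -26.5], [-0.2, -5.3, 2.6, -5.2, 0.1, -33], [-0.3, -6.4, 3.8, -6.2, 0.2, -39.5], [-0.4, -7.4, 4.9, -7.3, 0.2, -46], [-0.41, -8.19, 5.57, -8.2, 0.2, -52.4]]])

```text
clock: 24.55
tool_pos: [0.5266, 0.2196, 0.0525]
orientation: [180.0, 9.1, 28.4]
force: [-0.7, -0.6, -2.8]
opening: 0.0179
gripper_force: 29.6
```

Run:
```python
from h import *
import pickle
o=sync();print(o["tool_pos"],o["orientation"],o["force"])
s=snap("scene","pics/s14.png");pickle.dump(s,open("v14.pkl","wb"))
# red cap end and head: level check
g=s["img"].astype(int);m=(g[:,:,0]>110)&(g[:,:,1]<70)&(g[:,:,2]<70);m[:,:100]=0;m[:,240:]=0;m[:140]=0
v,u=np.nonzero(m);print("cap",u.mean(),v.mean(),len(u))
a=np.radians(28.5)
M=np.array([.602,.2615,.07]);x=np.array([np.cos(a),np.sin(a),0])
print("pred cap end level",proj(s,M-.155*x+[0,0,.013]))
for th in(-4,4):
  G=M-.0812*x+[0,0,.013];t=np.radians(th);print(th,proj(s,G-.0738*(x*np.cos(t)+np.array([0,0,np.sin(t)]))))
rows(wr(.602,.2615,.012,28.5,9))
```

```text
[0.52659227 0.21956432 0.05248393] [179.97409844   9.08760333  28.40601411] [-0.71853389 -0.56687727 -2.84489677]
cap 160.4 174.03333333333333 30
pred cap end level [159.9 179.4]
-4 [159.7 177.8]
4 [160.1 181. ]
[0.94, -0.09, 5.57, 0.0, 0.1, -0.1]
```

Run:
```python
from h import *
import pickle
def cap(s):
    g=s["img"].astype(int);m=(g[:,:,0]>110)&(g[:,:,1]<70)&(g[:,:,2]<70);m[:,:100]=0;m[:,240:]=0;m[:140]=0
    v,u=np.nonzero(m);return np.array([u.mean(),v.mean()])
s0=pickle.load(open("scene0.pkl","rb"));s=pickle.load(open("v14.pkl","rb"))
a=np.radians(28.5);x=np.array([np.cos(a),np.sin(a),0]);M=np.array([.602,.2615,.003])
b=cap(s0)-proj(s0,M-.155*x+[0,0,.013]);print("obs0",cap(s0),"bias",b)
a=np.radians(28.4);x=np.array([np.cos(a),np.sin(a),0])
tz=R.from_euler("xyz",[180,9.09,28.4],degrees=True).as_matrix()[:,2]
G=np.array([.5266,.2196,.0525])-.0294*tz
for th in(0,-3,-6,-9,-12):
  for D in(.0738,.079):
    t=np.radians(th);print(th,D,(proj(s,G-D*(x*np.cos(t)+np.array([0,0,np.sin(t)])))+b-cap(s)).round(1))
g=s["img"].mean(2).astype(int)
print("     ",*[f"{u:3d}" for u in range(165,195)])
for v in range(150,178):print(v,"|",*[f"{q:3d}" for q in g[v,165:195]])
```

```text
obs0 [162.         198.95238095] bias [-0.2        -0.64761905]
0 0.0738 [-0.5  5.3]
0 0.079 [-1.   6.1]
-3 0.0738 [-0.6  4.1]
-3 0.079 [-1.2  4.8]
-6 0.0738 [-0.7  2.8]
-6 0.079 [-1.3  3.5]
-9 0.0738 [-0.8  1.6]
-9 0.079 [-1.4  2.1]
-12 0.0738 [-0.8  0.3]
-12 0.079 [-1.4  0.7]
      165 166 167 168 169 170 171 172 173 174 175 176 177 178 179 180 181 182 183 184 185 186 187 188 189 190 191 192 193 194
150 | 155 162  36  42  42  44  43  43  42  41  41  39  40  61 108  73  83 111 120 120 118 119 120 117 124 150 145 144 105 121
151 | 151 150  54  56  47  61  61  60  54  51  52  50  55  97 131  78  99 116 114 114 112 113 113 111 120 133 116 143 119 135
152 |  99  74  80  85  77 103 105 104 103 104 103  95  92  98 109 106 113 113 111 113 111 112 113 110 114 103  84 140 139 182
153 |  79  90  77  79  80 100 102  99 100 101 100  84  74 102 116 113 111 112 111 112 111 111 112 111 116 125 133 174 211 226
154 |  97 143  86  88  75  96 100  99  98  99 100  77  74 106 115 112 111 113 113 111 111 114 104 111 108 118 143 154 245 232
155 |  57 139 136 139  72  94 101  98  97  98 103  70  77 111 114
[... 2132 characters left out ...]
91 193 161 153 160 144 131 120 111 112 112 114 115 116 117 118 119 118
173 |  56  47  30  59 134 191 174 185 180 157 145 143 156 158 179 189 209 186 172 164 145 146 147 121 114 110 114 116 118 120
174 |  51  49 116 156 225 215 212 203 203 189 191 184 178 155 155 147 147 155 168 186 187 189 192 157 153 157 144 130 103 116
175 |  34 120 221 218 210 208 206 207 205 207 208 208 203 202 192 190 184 178 163 154 132 157 163 172 187 200 184 165 134 124
176 | 120 200 215 209 206 207 206 205 206 205 205 206 206 207 208 209 209 202 196 188 169 182 171 157 156 148 158 161 190 165
177 | 226 215 210 207 206 205 206 206 205 206 205 205 205 205 206 205 206 206 207 210 210 202 191 177 177 176 174 153 159 212
```

Run:
```python
from h import *
import pickle
s=pickle.load(open("v14.pkl","rb"))
tz=R.from_euler("xyz",[180,9.09,28.4],degrees=True).as_matrix()[:,2]
G=np.array([.5266,.2196,.0525])-.0294*tz
for th in(0,-6,-9,-12):
    W=R.from_euler("xyz",[0,-th,28.4],degrees=True)
    print(th,[proj(s,G+W.apply([.081+dx,dy,-.013])).tolist() for dx,dy in[(-.0145,-.0145),(.0145,-.0145),(-.0145,.0145)]],"mouth z",(G+W.apply([.081,0,-.013]))[2],"cap bottom z",(G+W.apply([-.074,0,-.013]))[2])
sync();C=load()
# undo the tool pitch about the grip point
p=C[:3,3]-.0294*C[:3,2];r=R.from_rotvec(9*C[:3,1],degrees=True).as_matrix();M=np.eye(4);M[:3,:3]=r@C[:3,:3];M[:3,3]=p+r@(C[:3,3]-p)
rows(M);print(load()[:3,3])
```

```text
0 [[179.2, 163.4], [181.7, 159.6], [170.3, 162.9]] mouth z 0.0685307770277506 cap bottom z 0.0685307770277506
-6 [[179.2, 165.6], [181.7, 162.6], [170.3, 165.0]] mouth z 0.06013518686328311 cap bottom z 0.0763370986697694
-9 [[179.2, 166.7], [181.7, 164.1], [170.3, 166.1]] mouth z 0.0560196369317551 cap bottom z 0.08026697901299089
-12 [[179.1, 167.8], [181.7, 165.7], [170.3, 167.3]] mouth z 0.051974011261972625 cap bottom z 0.0842003233387253
[0.46, 0.0, -0.04, 0.0, 9.0, 0.0]
[0.53055965 0.22288419 0.05112975]
```

Emit:
send_rows(plan=[[[0.3, 0, -0.02, 0, 5.8, 0], [0.59, 0, -0.06, 0, 11.5, 0], [0.59, 0, -0.06, 0, 11.5, 0], [0.59, 0, -0.06, 0, 11.5, 0]]])

```text
clock: 24.93
tool_pos: [0.5307, 0.2203, 0.054]
orientation: [180.0, -2.5, 28.0]
force: [0.1, -0.7, -2.4]
opening: 0.0178
gripper_force: 29.6
```

```bash
cat > lv.py <<'E'
from h import *
o=sync();T=load();print(o["tool_pos"],o["orientation"],o["force"])
s=ctrl.snapshot("scene");g=s["img"].astype(int);m=(g[:,:,0]>110)&(g[:,:,1]<70)&(g[:,:,2]<70);m[:,:100]=0;m[:,240:]=0;m[:140]=0
v,u=np.nonzero(m);c=np.array([u.mean(),v.mean()]);print("cap",c)
G=T[:3,3]-.0294*T[:3,2]
for th in(4,2,0,-2,-4):
    W=R.from_euler("xyz",[0,-th,o["orientation"][2]],degrees=True)
    print(th,"cap err",(proj(s,G+W.apply([-.0738,0,0]))-[.2,.65]-c).round(1),"head",[proj(s,G+W.apply([.081+dx,dy,-.013])).tolist() for dx,dy in[(-.0145,-.0145),(-.0145,.0145)]],"mouth z",(G+W.apply([.081,0,-.013]))[2].round(4))
h=g.mean(2).astype(int)
for v in range(158,174):print(v,"|",*[f"{q:3d}" for q in h[v,166:188]])
E
python3 lv.py
```

```text
[0.53068143 0.22026672 0.05399223] [179.9565554   -2.45345941  28.0448356 ] [ 0.13201637 -0.7288073  -2.42862581]
cap [160.64285714 178.17857143]
4 cap err [-0.5  2.5] head [[179.4, 161.8], [170.6, 161.2]] mouth z 0.076
2 cap err [-0.6  1.7] head [[179.4, 162.5], [170.6, 161.9]] mouth z 0.0732
0 cap err [-0.7  1. ] head [[179.5, 163.2], [170.6, 162.6]] mouth z 0.0704
-2 cap err [-0.7  0.2] head [[179.5, 163.9], [170.6, 163.3]] mouth z 0.0675
-4 cap err [-0.8 -0.7] head [[179.5, 164.7], [170.6, 164.1]] mouth z 0.0647
158 | 135 136  64  52 102  98  96  97  98  73  74  85  67  74 126 106 135 132 132 131 132 134
159 | 135 136  72  50 102  97  97  98 100  71  76  82  80  72  60 113 135 132 133 133 135 116
160 | 138 136  97  33 102  97  97  99 100  65  76  88  87  66  63 112 133 132 131 120 115  73
161 | 141 136 112  29 103  98  97  97 102  64  78  79  80  61  64 117 133 133 127  89  90  75
162 | 145 139 146  24  97 100  96  95  98  70  78  84  82  62  70 126 131 132 132 135 130  94
163 | 149 129 129  27  51  99 106 107 111  69  78  83  80  75 101 135 131 129 129 132 136 137
164 | 144  62 
[... 225 characters left out ...]
38 131 128 128 129 128 129 130 132 132 133
167 |  39  41  40  41  71 139 130 130 124  65  80 136 130 129 130 130 128 127 130 131 131 131
168 |  44  42  43  42  65 138 131 130 135  70  97 133 130 130 128 129 130 128 129 129 130 131
169 |  45  44  44  42  54 143 131 130 124  93 120 131 129 128 128 128 128 128 129 129 129 128
170 |  46  45  44  37  37 122 121 117 118 121 126 124 124 125 128 128 128 128 127 128 127 129
171 |  45  44  41  37  38  91 110 115 130 157 164 152 153 134 126 122 123 126 126 125 126 128
172 |  44  44  39  38  86 153 166 170 180 185 209 195 197 167 159 166 152 141 133 123 123 123
173 |  44  39  32  72 172 175 186 182 158 147 143 155 158 180 191 211 193 179 170 153 155 156
```

Emit:
send_rows(plan=[[[0.28, -0.35, 0.5, 0, 1.5, 0], [0.28, -0.7, 1.5, 0, 1.5, 0], [0.28, -0.7, 3, 0, 1.5, 0], [0.28, -0.7, 4.5, 0, 1.5, 0], [0.28, -0.7, 5.5, 0, 1.5, 0], [0.28, -0.7, 5.8, 0, 1.5, 0], [0.28, -0.7, 5.8, 0, 1.5, 0]]])

```text
clock: 25.57
tool_pos: [0.5348, 0.2303, -0.0041]
orientation: [179.9, -4.0, 28.1]
force: [0.2, -0.2, -3.2]
opening: 0.0177
gripper_force: 29.6
```

Emit:
send_rows(plan=[[[0, 0, 0.1, 0, 0, 0], [0, 0, 0.2, 0, 0, 0], [0, 0, 0.2, 0, 0, 0]]])

```text
clock: 25.82
tool_pos: [0.5358, 0.2312, -0.004]
orientation: [180.0, -4.2, 28.1]
force: [-0.1, 0.2, -3.2]
opening: 0.0175
gripper_force: 29.6
```

Emit:
send_rows(plan=[[[0, 0, 0.1, 0, 0, 0], [0, 0, 0.2, 0, 0, 0], [0, 0, 0.2, 0, 0, 0]]])

```text
clock: 26.07
tool_pos: [0.5356, 0.231, -0.0064]
orientation: [180.0, -4.2, 28.1]
force: [1.1, 0.2, -3.4]
opening: 0.0174
gripper_force: 29.6
```

```bash
python3 lv.py | head -7
```

```text
[ 0.5356044   0.23096516 -0.00635474] [179.96190788  -4.19597531  28.09714399] [ 1.14124578  0.17094729 -3.42800269]
cap [161.66666667 195.23809524]
4 cap err [-0.8  1.9] head [[179.5, 177.4], [170.9, 176.7]] mouth z 0.0156
2 cap err [-0.9  1.2] head [[179.5, 178.1], [170.9, 177.4]] mouth z 0.0128
0 cap err [-1.   0.5] head [[179.5, 178.7], [170.9, 178.1]] mouth z 0.01
-2 cap err [-1.1 -0.3] head [[179.5, 179.4], [170.9, 178.8]] mouth z 0.0071
-4 cap err [-1.2 -1.1] head [[179.5, 180.1], [170.9, 179.5]] mouth z 0.0043
```

Nearly level (about 1° nose-down). Lower gently to contact.

Emit:
send_rows(plan=[[[0, 0, 0.1, 0, 0, 0], [0, 0, 0.2, 0, 0, 0], [0, 0, 0.2, 0, 0, 0]]])

```text
clock: 26.37
tool_pos: [0.5356, 0.2309, -0.0087]
orientation: [180.0, -4.2, 28.1]
force: [-0.7, -0.0, -2.9]
opening: 0.0177
gripper_force: 29.6
```

Emit:
send_rows(plan=[[[0, 0, 0.1, 0, 0, 0], [0, 0, 0.2, 0, 0, 0], [0, 0, 0.2, 0, 0, 0]]])

```text
clock: 26.62
tool_pos: [0.5359, 0.2311, -0.0106]
orientation: [180.0, -4.2, 28.1]
force: [-1.1, 0.7, -2.0]
opening: 0.0177
gripper_force: 29.6
```

Emit:
send_rows(plan=[[[0, 0, 0.1, 0, 0, 0], [0, 0, 0.1, 0, 0, 0]]])

```text
clock: 26.78
tool_pos: [0.536, 0.2312, -0.0115]
orientation: [180.0, -4.2, 28.1]
force: [-0.3, -0.3, -1.5]
opening: 0.0176
gripper_force: 29.6
```

Emit:
send_rows(plan=[[[0, 0, 0.1, 0, 0, 0], [0, 0, 0.1, 0, 0, 0]]])

```text
clock: 26.95
tool_pos: [0.5361, 0.2313, -0.0124]
orientation: [180.0, -4.2, 28.1]
force: [-1.2, 0.3, -0.6]
opening: 0.0173
gripper_force: 29.8
```

Emit:
send_rows(plan=[[[0, 0, 0.06, 0, 0, 0], [0, 0, 0.06, 0, 0, 0]]])

```text
clock: 27.12
tool_pos: [0.5361, 0.2314, -0.0125]
orientation: [180.0, -4.2, 28.1]
force: [-2.8, -0.0, 4.7]
opening: 0.0175
gripper_force: 29.9
```

Emit:
send_rows(plan=[[[0, 0, 0, 0, 0, 0], [0, 0, 0, 0, 0, 0], [0, 0, 0, 0, 0, 0], [0, 0, 0, 0, 0, 0], [0, 0, 0, 0, 0, 0], [0, 0, 0, 0, 0, 0]]], fingers=0.5)

```text
clock: 27.62
tool_pos: [0.5361, 0.2311, -0.0132]
orientation: [180.0, -4.2, 28.1]
force: [1.1, 0.1, -0.3]
opening: 0.0426
gripper_force: 0.0
```

Emit:
send_rows(plan=[[[0, 0, -0.5, 0, 0, 0], [0, 0, -2, 0, 0, 0], [0, 0, -5, 0, 0, 0], [0, 0, -8, 0, 0, 0], [0, 0, -11, 0, 0, 0], [0, 0, -13, 0, 0, 0], [0, 0, -13, 0, 0, 0], [0, 0, -13, 0, 0, 0]]])

```text
clock: 28.28
tool_pos: [0.5282, 0.2274, 0.1184]
orientation: [-180.0, -4.4, 28.1]
force: [-0.0, -0.4, -0.4]
opening: 0.0436
gripper_force: 0.0
```

Run:
```python
from h import *
import pickle
o=sync();print(o["tool_pos"],o["force"])
s0=pickle.load(open("scene0.pkl","rb"))
s=snap("scene","pics/s15.png");t=snap("top","pics/t15.png")
def red(s):
    g=s["img"].astype(int);m=(g[:,:,0]>110)&(g[:,:,1]<70)&(g[:,:,2]<70);m[:,:100]=0;m[:,240:]=0;m[:140]=0
    v,u=np.nonzero(m);return u.mean(),v.mean(),len(u)
print(red(s0),red(s))
k=4;A=cv2.resize(s0["img"],None,fx=k,fy=k,interpolation=cv2.INTER_CUBIC);B=cv2.resize(s["img"],None,fx=k,fy=k,interpolation=cv2.INTER_CUBIC)
for n,(u0,u1,v0,v1) in dict(head=(168,183,170,182),grip=(160,176,182,200)).items():
    P=A[v0*k:v1*k,u0*k:u1*k];r=cv2.matchTemplate(B[(v0-12)*k:(v1+12)*k,(u0-12)*k:(u1+12)*k],P,cv2.TM_CCOEFF_NORMED);_,m,_,l=cv2.minMaxLoc(r);print(n,m,l[0]/k-12,l[1]/k-12)
```

```text
[0.52818177 0.22737929 0.11842424] [-0.04852626 -0.40749826 -0.41558118]
(np.float64(162.0), np.float64(198.95238095238096), 21) (np.float64(161.7391304347826), np.float64(197.43478260869566), 23)
head 0.8632699847221375 0.0 -1.25
grip 0.9575207233428955 0.0 -1.5
```

```bash
python3 -c "
from plant import ctrl
print(ctrl.close_job())"
```

```text
the job is handed in; nothing more can be done
None
```

The blue clamp's nut is tightened to the click: torque peaked near 0.84 Nm, then fell to 0.68 Nm. I stopped there, and the wrench is back in the tray, socket down; the job was handed in at about 28 s, with no verdict returned.

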